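# Check, load and clip the parrot's treat chest

### The arm

A 6-joint arm with a two-finger parallel gripper is mounted at the origin on the work surface. World frame = base frame: x ahead of the robot, y to its left, z up, the work surface at z = 0. Lengths are in m, angles in rad, forces in N, time in s.
With the tool pointing down it reaches from about 0.25 to 0.775 m from the base axis. Payload 4 kg.
Tool frame: the origin (TCP) lies midway between the tips of the shut fingers; the grasp point (between the pads) lies 19 mm behind it; z points along the fingers, y is the line along which they close (so a half turn about z gives the same grasp; the last joint's range is limited). The gripper opens to 85 mm and grips with 20 to 120 N. Pads are 22 mm wide; open, the fingers measure 114 mm over their backs; the gripper's body (76 mm by 85 mm) begins 54 mm behind the grasp point. The pads swing forward as they close: fully open they stand 13 mm farther back than shut.
Start: joints at [-1.395, 0.087, 1.371, -0, 1.684, -0.103], TCP at [0.151, -0.529, 0.231] pointing down, gripper open.
Joint ranges: [-3.1, 3.1], [-0.76, 2.03], [0.27, 2.55], [-1.08, 4.22], [0.17, 2.65], [-2.57, 2.57]. Speed limits (rad/s): [2.79, 2.79, 3.14, 3.14, 3.14, 3.14].

### API

Orientations are given as a unit quaternion [x, y, z, w].
In Python, from station import ctrl gives the robot as it stands. The module is installed in compiled form; this text tells all that it offers.
- The arm moves only by the tool drive_tool, never from a script. Its argument "deltas" is a list of rows, each a list of 3 entries, a list of its own where there are three numbers: the shift along the world's x, y, z in cm, then the turn about the world's z in rad, then the opening, from -1 (shut) to 1 (fully open). A call has 1 to 8 rows; each row is the pose to reach, as a shift and turn from the pose commanded when the call began; what a row does not reach only later rows make up. A row lasts 1/12 s, in which the tool goes at most 41.7 mm and 7.16 degrees, less where a joint would pass 70% of its speed; a pose out of reach is approached as far as the arm can. A call with a gripper value outside its range is refused whole. The fingers move at their own pace and stop on an object; "grip_force" is the grip in N (left out, the last holds). Time passes only in rows, so rows that repeat a pose let the fingers close. It gives the time, the measured TCP pose, the force, the opening and the grip force at its end, in the units of the state.
- ctrl.observe(): the state, without advancing time (a new reading comes with each control period).
- ctrl.get_image(name): name is "scene" or "top" or "wrist"; returns a dict with "img" (400x640x3 uint8, red, green, blue), "depth" (400x640 float32, m along the optical axis (not along the pixel's ray), 0 where there is no reading), "vfov" (degrees; the focal length in pixels is half the picture's height over the tangent of half this angle, whatever the lens; pixels are square), "cx", "cy" (the principal point, pixels), "position" and "rotation" of the camera in the world; the wrist camera has in their place "T_tool_cam" (4x4, takes a point from camera to tool coordinates, whose origin is the TCP and whose axes are the flange's). Camera axes: x right, y up, looking along -z (the intrinsics and any distortion apply to the point x, -y, -z); pixel columns grow to the right and rows downward; lengths in m; the calibration is good to about 2 mm. A picture is of the moment at which its call begins: read the wrist's pose just before it.
- ctrl.hand_in(): hands the job in; it is judged then, once.
The state is a dict: "clock": time; "joint_positions": joint angles; "joint_vel": joint speeds; "effort": joint torques, N m; "tcp_pos": TCP position; "ee_rot": TCP orientation; "wrist_force": force on the tool from outside, world axes, zero at the start; "moment": the same for the moment, N m; "finger_gap": opening from 0.0 (shut) to 1.0 (fully open); "finger_force": force on a finger pad.
Only numpy, scipy, OpenCV 4.12 (cv2) and the standard library are available. Lean on these libraries where they do the work, as an engineer would, in place of code of your own. Each camera call takes 0.05 s, during which the arm holds its last target. There are 200 camera calls.

### The job

One of the five cedar buttons glued to the floor of the parrot's treat chest has come loose: first feel which one gives, take it out and leave it in the steel bowl. Only then put every toy that is there (spool, ball, ladder, chew bar) into the chest, set the lid fully down on it with all four clips still open, and snap the clips flat down over the lid in opposite-corner order: one clip, the one diagonally across, then the other two. Leave the other things on the shelf alone.

Things in the scene. Friction and masses are not known exactly. Their poses are not given: they have to be found in the camera images.
- chest: open-topped opaque green plastic treat chest, fixed to the shelf; outside 200 (x) x 240 (y) x 70 high, walls 5, floor 6 thick. Origin: centre of its underside on the shelf; own x points away from the robot at yaw 0 (it stands turned by up to 0.12 rad), own y to the left, z up. The floor carries five cedar buttons
- button_1: one of five look-alike cedar buttons on the chest's floor: disc 36 diameter, 14 high, origin at the centre of its underside. Four are glued fast and do not give; one is loose (30 g) and slides when pushed sideways with under 1 N; only touch tells which. They lie about 46 either side of the chest's centre in x and 56 in y, with one at the centre
- button_2: one of five look-alike cedar buttons on the chest's floor: disc 36 diameter, 14 high, origin at the centre of its underside. Four are glued fast and do not give; one is loose (30 g) and slides when pushed sideways with under 1 N; only touch tells which. They lie about 46 either side of the chest's centre in x and 56 in y, with one at the centre
- button_3: one of five look-alike cedar buttons on the chest's floor: disc 36 diameter, 14 high, origin at the centre of its underside. Four are glued fast and do not give; one is loose (30 g) and slides when pushed sideways with under 1 N; only touch tells which. They lie about 46 either side of the chest's centre in x and 56 in y, with one at the centre
- button_4: one of five look-alike cedar buttons on the chest's floor: disc 36 diameter, 14 high, origin at the centre of its underside. Four are glued fast and do not give; one is loose (30 g) and slides when pushed sideways with under 1 N; only touch tells which. They lie about 46 either side of the chest's centre in x and 56 in y, with one at the centre
- button_5: one of five look-alike cedar buttons on the chest's floor: disc 36 diameter, 14 high, origin at the centre of its underside. Four are glued fast and do not give; one is loose (30 g) and slides when pushed sideways with under 1 N; only touch tells which. They lie about 46 either side of the chest's centre in x and 56 in y, with one at the centre
- bowl: stainless round bowl, loose, 130 across the rim, 45 high, wall 3, 300 g; origin at the centre of its underside
- spool: toy: cedar spool standing upright, 60 diameter flanges, 40 waist, 45 high, 50 g; origin at the centre of its underside, z along its axis. May be absent (None). Loose, lies on the shelf at the left of the chest at the start
- ball: toy: blue silicone chew ball with flattened poles, 60 across the middle, 46 high standing on its 38 mm flat, 60 g; origin at the centre of that flat, z along its axis. May be absent (None). Loose, lies on the shelf at the left of the chest at the start
- ladder: toy: clear acrylic ladder lying flat, 110 long (x) x 46 wide (y) x 10 high, 40 g; origin at the centre of its underside; grip it across its width, over both rails. May be absent (None). Loose, lies on the shelf at the left of the chest at the start
- bar: toy: pale wooden chew bar with two red bands, 90 long (x) x 32 wide (y) x 28 high, 60 g; origin at the centre of its underside. May be absent (None). Loose, lies on the shelf at the left of the chest at the start
- lid: loose yellow lid, about 250 g, on the shelf at the right. Plate 200 (x) x 240 (y) x 6; under it a locating frame 182 x 222, 10 deep, fits inside the chest's walls with 4 to spare each side; on top, central, a green bar handle 90 (x) x 18 (y) x 30 high. Origin: centre of the frame's underside (handle top at z 46); seated, it is 60 above the chest's origin, x along chest x (either way round)
- clip_near_left (a joint): orange clip, near left corner of the chest: plate 34 wide (chest x), 46 long, 6 thick, hinged on an axis along chest x at chest x -62, y 135, z 82. In rad: 0 shut, flat inward over the lid; 1.57 upright; 1.85 to 2.2 at the start, leaning outward (stop 2.3). Stiff hinge (1.5 N at the tip), stays where left, no spring; shut below 0.12, open above 0.7
- clip_near_right (a joint): orange clip, near right corner of the chest: plate 34 wide (chest x), 46 long, 6 thick, hinged on an axis along chest x at chest x -62, y -135, z 82. In rad: 0 shut, flat inward over the lid; 1.57 upright; 1.85 to 2.2 at the start, leaning outward (stop 2.3). Stiff hinge (1.5 N at the tip), stays where left, no spring; shut below 0.12, open above 0.7
- clip_far_left (a joint): orange clip, far left corner of the chest: plate 34 wide (chest x), 46 long, 6 thick, hinged on an axis along chest x at chest x 62, y 135, z 82. In rad: 0 shut, flat inward over the lid; 1.57 upright; 1.85 to 2.2 at the start, leaning outward (stop 2.3). Stiff hinge (1.5 N at the tip), stays where left, no spring; shut below 0.12, open above 0.7
- clip_far_right (a joint): orange clip, far right corner of the chest: plate 34 wide (chest x), 46 long, 6 thick, hinged on an axis along chest x at chest x 62, y -135, z 82. In rad: 0 shut, flat inward over the lid; 1.57 upright; 1.85 to 2.2 at the start, leaning outward (stop 2.3). Stiff hinge (1.5 N at the tip), stays where left, no spring; shut below 0.12, open above 0.7
- mug: bystander: white mug, 76 diameter, 85 high; leave it alone. Origin: its underside
- seed_jar: bystander: seed jar with a red cap, 76 diameter, 110 high; leave it alone. Origin: its underside
- oil: bystander: amber oil bottle, 64 diameter, 160 high; leave it alone. Origin: its underside
- tin: bystander: metal tin, 74 diameter, 100 high; leave it alone. Origin: its underside
- spoon: bystander: steel spoon with a wooden handle, 180 long, lying beyond the chest; leave it alone. Origin: its underside
- tumbler: bystander: steel tumbler, 68 diameter, 90 high; leave it alone. Origin: its underside

How it is judged:
By the outcome, as a careful person would: the job done as asked, in the order asked, and still so for the second after the job is handed in, with the robot touching nothing.
Of spool, ball, ladder, bar only 2 to 4 are there at a start; the rules pass over those that are not, and their reading is None.
At some moment in a run one of spool, ball, ladder, bar may be knocked a few centimetres aside while the robot is not near it.
Once in a run the grip may slacken for a moment while it holds something.
It also fails if it takes over 210 s, if anything falls off the work surface, if the arm or the gripper's body presses on something with over 40 N, if the wrist force passes 120 N, or if a joint passes its speed limit or range.

## Working session

There is one attempt and no reset: what is moved stays moved. The work goes in short steps, Python scripts to look and compute and a tool call to move; the robot and the scene stay as the last step left them, time stands still between calls to the robot, and variables do not carry over. Pictures are saved under pics/ and viewed, at most 14 in all, crops included, and the job is handed in when it is done.

Besides the shell and the picture viewer there is one more tool, called after "Request:" as name([rows], argument=value, ...), one row to a line, values as JSON. drive_tool: Moves the arm, as the interface text tells. Its arguments: {"type":"object","properties":{"deltas":{"type":"array","items":{"type":"array"}},"grip_force":{"type":"number"}},"required":["deltas"]}

```bash
mkdir -p pics
cat > h.py <<'E'
import numpy as np, cv2
from station import ctrl
from scipy.spatial.transform import Rotation as R
def grab(name):
    s=ctrl.observe(); im=ctrl.get_image(name)
    if name=='wrist':
        T=np.eye(4); T[:3,:3]=R.from_quat(s['ee_rot']).as_matrix(); T[:3,3]=s['tcp_pos']
        M=T@np.array(im['T_tool_cam'])
    else:
        M=np.eye(4); r=np.array(im['rotation']); M[:3,:3]=r if r.shape==(3,3) else R.from_quat(r).as_matrix(); M[:3,3]=im['position']
    im['M']=M; im['f']=200/np.tan(np.radians(im['vfov'])/2); return im
def cloud(im):
    v,u=np.mgrid[0:400,0:640]; d=im['depth']
    p=np.stack([(u-im['cx'])/im['f']*d,-(v-im['cy'])/im['f']*d,-d],-1)
    return p@im['M'][:3,:3].T+im['M'][:3,3]
def ray(im,u,v,z):
    d=im['M'][:3,:3]@np.array([(u-im['cx'])/im['f'],-(v-im['cy'])/im['f'],-1]); o=im['M'][:3,3]
    return o+d*(z-o[2])/d[2]
def save(im,n): cv2.imwrite(f'pics/{n}.png',im['img'][:,:,::-1])
E
python3 - <<'E'
from h import *
for n in ['top','scene']:
    im=grab(n); save(im,n+'0'); print(n,{k:v for k,v in im.items() if k not in('img','depth')})
    np.save(n+'_c.npy',cloud(im))
print(ctrl.observe())
E
```

```text
top {'vfov': 54.640218690219086, 'cx': 316.257860692908, 'cy': 199.09621119168588, 'position': array([0.36139745, 0.01255508, 1.00300949]), 'rotation': array([ 0.0548716 , -0.06708209, -0.69761827,  0.71120873]), 'M': array([[ 0.0176575 ,  0.9849426 , -0.1719776 ,  0.36139745],
       [-0.9996662 ,  0.02063573,  0.01554507,  0.01255508],
       [ 0.01885988,  0.1716457 ,  0.9849782 ,  1.00300949],
       [ 0.        ,  0.        ,  0.        ,  1.        ]]), 'f': np.float64(387.15943789365156)}
scene {'vfov': 44.158946037467985, 'cx': 317.7403002470665, 'cy': 214.63459179486375, 'position': array([ 1.2913389 , -0.37636658,  1.06723715]), 'rotation': array([0.29433724, 0.1854823 , 0.48242258, 0.80388454]), 'M': array([[ 0.46572953, -0.66643542,  0.58220257,  1.2913389 ],
       [ 0.88481281,  0.36126808, -0.2942646 , -0.37636658],
       [-0.01422285,  0.65218801,  0.75792381,  1.06723715],
       [ 0.        ,  0.        ,  0.        ,  1.        ]]), 'f': np.float64(493.04727150503317)}
{'clock': 0.1, 'joint_positions': array([-1.39508266e+00,  8.79386532e-02,  1.37213798e+00,  1.46747728e-07,
        1.68360116e+00, -1.03104753e-01]), 'joint_vel': array([-0.00172568, -0.00117565, -0.0041991 , -0.00061968,  0.00116828,
       -0.00035942]), 'effort': array([ 3.06560665e-03, -3.53012896e+01, -3.14219534e+01, -1.97360464e-05,
        7.92910054e-03, -2.32207682e-06]), 'tcp_pos': array([ 0.1512841 , -0.5283115 ,  0.23020703]), 'ee_rot': array([ 9.90297725e-01,  1.38958012e-01, -3.77685812e-05, -1.04188087e-03]), 'wrist_force': array([-0.17758753,  0.48741762, -0.22855514]), 'moment': array([ 0.02309573, -0.00549005,  0.02408565]), 'finger_force': 0.0, 'finger_gap': 0.9988310584300115}
```

View pics/top0.png

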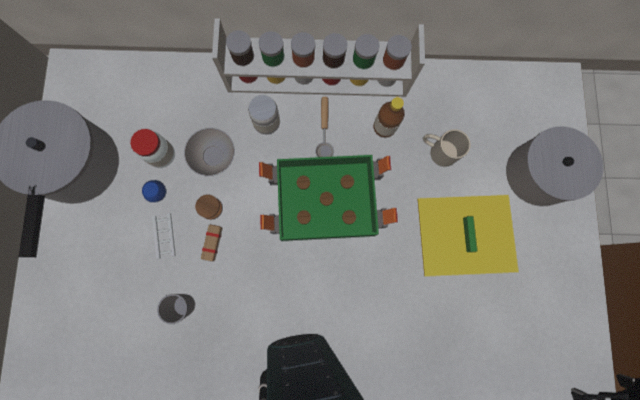

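View pics/scene0.png

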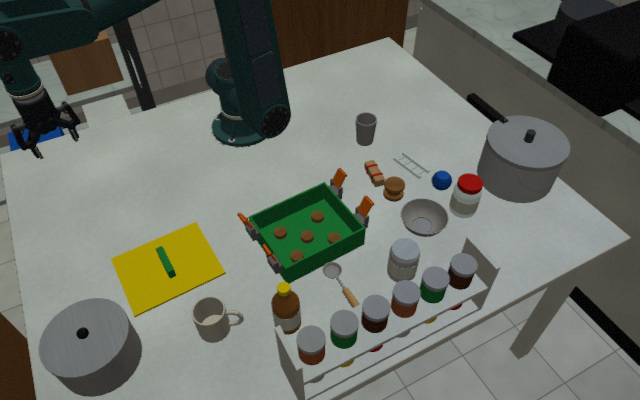

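The top view shows the green chest in the middle (327,198) with five buttons and orange clips at its four corners. The spool is at (208,206), the ball at (153,190), the ladder at (165,236), the bar at (211,243), the bowl at (209,152) and the lid at (467,235). All four toys are present.

```bash
cat > meas.py <<'E'
from h import *
im=grab('top'); C=cloud(im)
hsv=cv2.cvtColor(im['img'],cv2.COLOR_RGB2HSV); H,S,V=[hsv[...,i].astype(int) for i in range(3)]
def comps(m,z,name,box,amin=15):
    u0,v0,u1,v1=box; k=np.zeros(m.shape,np.uint8); k[v0:v1,u0:u1]=m[v0:v1,u0:u1]
    cs,_=cv2.findContours(k,cv2.RETR_EXTERNAL,cv2.CHAIN_APPROX_NONE)
    for c in cs:
        if cv2.contourArea(c)<amin: continue
        P=np.array([ray(im,u,v,z)[:2] for u,v in c[:,0]],np.float32)*1000
        (cx,cy),(w,h),a=cv2.minAreaRect(P)
        mm=np.zeros(m.shape,np.uint8); cv2.drawContours(mm,[c],-1,1,-1); zz=C[...,2][mm>0]
        print(name,'ctr',round(cx),round(cy),'size',round(w),round(h),'ang',round(a,1),'zmed',round(np.median(zz)*1000), 'zmax',round(np.percentile(zz,95)*1000))
comps((H>50)&(H<75)&(S>120),.07,'chest',(270,140,385,250),500)
comps((H<18)&(S>80)&(V>30),.020,'button',(280,160,375,238),30)
comps((H<15)&(S>170)&(V>120),.1,'clip',(255,145,405,240))
comps((H>20)&(H<35)&(S>130),.016,'lid',(400,180,530,290),800)
comps((H>50)&(H<80)&(S>100),.046,'handle',(450,200,490,260))
comps((H>100)&(H<125)&(S>120),.023,'ball',(130,170,175,210))
comps((H<20)&(S>70),.045,'spool',(190,190,225,222))
comps((H<25)&(S>50),.028,'bar',(195,222,228,266))
k=C[...,2]
b=((k>.035)&(k<.055)).astype(np.uint8)
comps(b,.045,'bowl',(180,125,240,180),60)
for n,(u0,v0,u1,v1) in dict(mug=(420,125,475,170),jar=(125,125,170,170),oil=(370,95,410,140),tin=(245,90,285,140),tumbler=(150,285,195,330)).items():
    c=C[v0:v1,u0:u1].reshape(-1,3); c=c[c[:,2]>.05]; print(n,c[:,:2].min(0).round(3),c[:,:2].max(0).round(3),c[:,2].max().round(3))
c=im['img'][205:265,145:185,::-1]; t=im['img'][140:250,250:410,::-1]
a=cv2.resize(c,None,fx=7,fy=7,interpolation=cv2.INTER_CUBIC)
b=cv2.resize(t,None,fx=3,fy=3,interpolation=cv2.INTER_CUBIC)
w=np.zeros((420,770,3),np.uint8); w[:420,:280]=a; w[:330,290:]=b; cv2.imwrite('pics/crop1.png',w)
E
python3 meas.py
```

```text
chest ctr 530 -27 size 197 235 ang 3.6 zmed 5 zmax 43
button ctr 490 -86 size 28 28 ang 1.1 zmed 18 zmax 22
button ctr 486 29 size 31 28 ang 1.2 zmed 18 zmax 21
button ctr 536 -28 size 29 30 ang 46.3 zmed 18 zmax 21
button ctr 577 32 size 30 30 ang 45.7 zmed 19 zmax 22
button ctr 582 -81 size 30 32 ang 45.2 zmed 18 zmax 21
clip ctr 482 -175 size 31 30 ang 6.4 zmed 108 zmax 125
clip ctr 607 -163 size 36 25 ang 6.1 zmed 112 zmax 126
lid ctr 450 -391 size 196 238 ang 3.5 zmed 14 zmax 30
handle ctr 449 -386 size 85 23 ang 3.4 zmed 43 zmax 47
ball ctr 546 416 size 54 53 ang 22.4 zmed 43 zmax 46
spool ctr 504 266 size 65 54 ang 47.1 zmed 43 zmax 46
bar ctr 417 258 size 35 87 ang 79.3 zmed 26 zmax 29
bowl ctr 646 273 size 127 127 ang 29.4 zmed 17 zmax 43
mug [ 0.361 -0.384] [0.706 0.013] 1.003
jar [0.361 0.013] [0.683 0.444] 1.003
oil [ 0.361 -0.216] [0.77  0.013] 1.003
tin [0.361 0.013] [0.78  0.169] 1.003
tumbler [0.228 0.013] [0.361 0.356] 1.003
```

View pics/crop1.png

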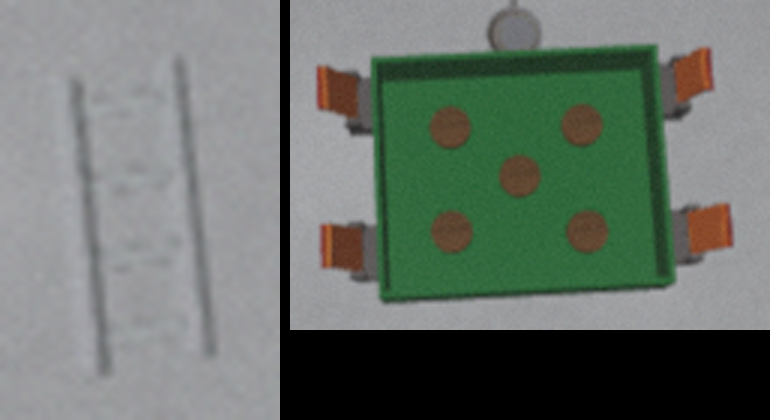

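The crop shows the chest slightly turned, all five buttons in place and all four clips leaning outward. The ladder's rails run nearly along the image vertical (from 75,80 to 103,370). Next I go above the right-hand side of the chest, midway between its near and far buttons, with the fingers shut.

Request:
drive_tool([
  [[19,22,0],-0.224,-1],
  [[19,22,0],-0.224,-1],
  [[19,22,0],-0.224,-1],
  [[19,22,0],-0.224,-1],
  [[19,22,0],-0.224,-1],
  [[19,22,0],-0.224,-1],
  [[19,22,0],-0.224,-1],
  [[19,22,0],-0.224,-1],
])

```text
clock: 0.82
tcp_pos: [0.3453, -0.3031, 0.2313]
ee_rot: [0.999, 0.032, 0.001, -0.002]
wrist_force: [-1.1, 0.3, 0.3]
finger_gap: 0.002
finger_force: 0.0
```

Request:
drive_tool([
  [[19.5,22.5,-5],0,-1],
  [[19.5,22.5,-5],0,-1],
  [[19.5,22.5,-5],0,-1],
  [[19.5,22.5,-5],0,-1],
  [[19.5,22.5,-5],0,-1],
  [[19.5,22.5,-5],0,-1],
  [[19.5,22.5,-5],0,-1],
  [[19.5,22.5,-5],0,-1],
])

```text
clock: 1.48
tcp_pos: [0.5382, -0.0794, 0.1792]
ee_rot: [1.0, 0.03, -0.001, -0.002]
wrist_force: [-0.9, -0.3, -0.9]
finger_gap: -0.003
finger_force: 0.0
```

```bash
python3 -c "
from h import *
im=grab('wrist'); save(im,'w1'); print(im['T_tool_cam'],im['vfov']); C=cloud(im)
hsv=cv2.cvtColor(im['img'],cv2.COLOR_RGB2HSV); 
m=cv2.inRange(hsv,(0,80,30),(18,170,255))
cs,_=cv2.findContours(m,0,2)
for c in cs:
    if cv2.contourArea(c)>300:
        (u,v),r=cv2.minEnclosingCircle(c); print(u,v,r,ray(im,u,v,.02)*1000, C[int(v),int(u)])
o=ctrl.observe(); print(o['tcp_pos'],o['ee_rot'],o['wrist_force'],o['joint_positions'],o['clock'])
"
```

```text
[[ 9.55231032e-04  9.58497465e-01  2.85099450e-01  7.22246386e-02]
 [ 9.99999054e-01 -6.33321519e-04 -1.22130385e-03  4.36523805e-04]
 [-9.90057030e-04  2.85100347e-01 -9.58497163e-01 -1.43547212e-01]
 [ 0.00000000e+00  0.00000000e+00  0.00000000e+00  1.00000000e+00]] 69.52948678826492
33.0 285.0 23.537303924560547 [391.30244239 261.59228369  20.        ] [0.39813371 0.25107517 0.02942787]
31.5 263.5 26.2774658203125 [420.64506665 256.76581432  20.        ] [0.42650246 0.24800551 0.02835428]
32.77083206176758 242.5 24.64360809326172 [448.17536494 249.12089615  20.        ] [0.45312646 0.24106806 0.02816928]
328.0562438964844 224.64999389648438 15.314736366271973 [491.11694343 -88.38545415  20.        ] [ 0.49283356 -0.08817323  0.0223941 ]
226.1521759033203 221.20289611816406 15.893509864807129 [488.18645511  26.02583311  20.        ] [0.48881559 0.02585696 0.02098016]
277.20159912109375 181.58348083496094 15.877659797668457 [537.30838823 -30.46874822  20.        ] [ 0.53817825 -0.03039291  0.0209975 ]
329.242431640625 141.46969604492188 16.681804656982422 [583.14517785 -83.52506194  20.        ] [ 0.58378122 -0.08319576  0.02196078]
219.0 139.0 17.80459213256836 [578.69632914  30.21440812  20.        ] [0.57887561 0.02961696 0.02170266]
[ 0.53787005 -0.08010499  0.17915116] [ 0.99954668  0.03006108 -0.00109295 -0.00125663] [ 0.53846944  0.6154395  -0.98663593] [-0.25319644  0.09128742  1.46967673  0.0018023   1.58342969  1.25748883] 1.5333
```

View pics/w1.png

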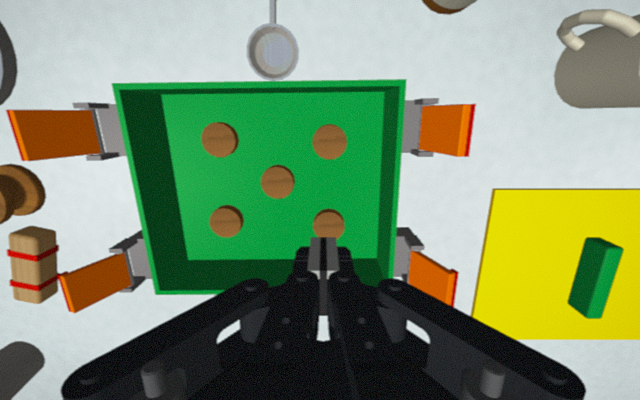

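The wrist view shows the buttons at (329,141), (219,139), (277,181), (226,221) and (328,224), matching the top view within 3 mm. I go down between the two right-hand buttons and push the far one.

Request:
drive_tool([
  [[-0.2,-0.4,-4],0,-1],
  [[-0.2,-0.4,-8],0,-1],
  [[-0.2,-0.4,-12],0,-1],
  [[-0.2,-0.4,-15],0,-1],
  [[-0.2,-0.4,-16],0,-1],
  [[-0.2,-0.4,-16.7],0,-1],
  [[-0.2,-0.4,-16.7],0,-1],
  [[-0.2,-0.4,-16.7],0,-1],
])

```text
clock: 2.2
tcp_pos: [0.5358, -0.0888, 0.0164]
ee_rot: [1.0, 0.027, 0.002, 0.001]
wrist_force: [0.9, 0.2, 0.3]
finger_gap: 0.001
finger_force: 0.0
```

Request:
drive_tool([
  [[0.5,0,0],0,-1],
  [[1.0,0,0],0,-1],
  [[1.3,0,0],0,-1],
  [[1.3,0,0],0,-1],
  [[1.3,0,0],0,-1],
])

```text
clock: 2.62
tcp_pos: [0.548, -0.0878, 0.0149]
ee_rot: [1.0, 0.028, 0.001, 0.0]
wrist_force: [-0.1, -0.6, -0.2]
finger_gap: 0.001
finger_force: 0.0
```

Request:
drive_tool([
  [[0.2,0,0],0,-1],
  [[0.4,0,0],0,-1],
  [[0.6,0,0],0,-1],
  [[0.7,0,0],0,-1],
  [[0.7,0,0],0,-1],
  [[0.7,0,0],0,-1],
])

```text
clock: 3.12
tcp_pos: [0.5543, -0.0878, 0.0142]
ee_rot: [1.0, 0.027, -0.0, 0.0]
wrist_force: [0.6, -0.2, -0.6]
finger_gap: -0.001
finger_force: 0.1
```

Request:
drive_tool([
  [[0.2,0,0],0,-1],
  [[0.4,0,0],0,-1],
  [[0.4,0,0],0,-1],
  [[0.4,0,0],0,-1],
])

```text
clock: 3.45
tcp_pos: [0.5548, -0.0877, 0.014]
ee_rot: [1.0, 0.028, -0.004, -0.0]
wrist_force: [-10.0, 0.1, 6.4]
finger_gap: -0.002
finger_force: 5.0
```

Request:
drive_tool([
  [[0.2,0,0],0,-1],
  [[0.3,0,0],0,-1],
  [[0.3,0,0],0,-1],
  [[0.3,0,0],0,-1],
])

```text
clock: 3.78
tcp_pos: [0.5549, -0.0877, 0.0139]
ee_rot: [1.0, 0.028, -0.008, -0.0]
wrist_force: [-16.8, -0.3, 10.6]
finger_gap: -0.003
finger_force: 8.6
```

The far right button is fixed: 17 N with no give. Near right next.

Request:
drive_tool([
  [[-1,0,0],0,-1],
  [[-2,0,0],0,-1],
  [[-3,0,0],0,-1],
  [[-3.6,0,0],0,-1],
  [[-3.6,0,0],0,-1],
  [[-3.6,0,0],0,-1],
])

```text
clock: 4.28
tcp_pos: [0.5253, -0.0878, 0.0145]
ee_rot: [1.0, 0.027, 0.0, 0.0]
wrist_force: [0.9, -0.3, 1.0]
finger_gap: 0.002
finger_force: 0.0
```

Request:
drive_tool([
  [[-0.3,0,0],0,-1],
  [[-0.6,0,0],0,-1],
  [[-0.9,0,0],0,-1],
  [[-0.9,0,0],0,-1],
  [[-0.9,0,0],0,-1],
])

```text
clock: 4.7
tcp_pos: [0.5163, -0.0877, 0.0143]
ee_rot: [1.0, 0.027, 0.0, 0.0]
wrist_force: [-0.8, -0.4, -1.3]
finger_gap: -0.003
finger_force: 0.0
```

Request:
drive_tool([
  [[-0.2,0,0],0,-1],
  [[-0.4,0,0],0,-1],
  [[-0.4,0,0],0,-1],
  [[-0.4,0,0],0,-1],
])

```text
clock: 5.03
tcp_pos: [0.5123, -0.0878, 0.0143]
ee_rot: [1.0, 0.027, -0.0, 0.0]
wrist_force: [-0.7, 0.2, 0.5]
finger_gap: -0.002
finger_force: 0.0
```

Request:
drive_tool([
  [[-0.2,0,0],0,-1],
  [[-0.4,0,0],0,-1],
  [[-0.4,0,0],0,-1],
])

```text
clock: 5.28
tcp_pos: [0.508, -0.0877, 0.0143]
ee_rot: [1.0, 0.027, -0.0, 0.0]
wrist_force: [-0.2, 1.1, 0.2]
finger_gap: 0.001
finger_force: 0.0
```

```bash
sed -i 's/^c=im.*//;s/^a=cv2.*//;s/^b=cv2.*//;s/^w=.*//' meas.py; python3 meas.py | grep -E 'button|ctr'
```

```text
chest ctr 467 -91 size 61 119 ang 5.7 zmed 6 zmax 70
chest ctr 521 18 size 184 143 ang 3.6 zmed 5 zmax 64
button ctr 478 -87 size 30 28 ang 79.8 zmed 18 zmax 53
button ctr 486 29 size 31 28 ang 1.2 zmed 18 zmax 20
button ctr 537 -24 size 21 32 ang 67.9 zmed 19 zmax 21
button ctr 577 32 size 30 30 ang 45.7 zmed 18 zmax 21
clip ctr 589 132 size 30 5 ang 2.4 zmed 122 zmax 125
clip ctr 619 -166 size 24 20 ang 70.0 zmed 120 zmax 127
lid ctr 450 -391 size 196 238 ang 3.5 zmed 14 zmax 28
handle ctr 449 -386 size 85 23 ang 3.8 zmed 43 zmax 46
ball ctr 545 416 size 54 52 ang 76.6 zmed 43 zmax 47
spool ctr 504 266 size 65 54 ang 57.7 zmed 43 zmax 46
bar ctr 417 258 size 36 87 ang 79.7 zmed 26 zmax 29
bowl ctr 646 273 size 127 127 ang 29.4 zmed 17 zmax 43
```

The near right button slid from x 490 to about 479 with no force, so it is the loose one. I grip it.

Request:
drive_tool([
  [[0,0,4],0,0.29],
  [[0,0,5],0,0.29],
  [[-1.5,0,5],0,0.29],
  [[-2.9,0.1,5],0,0.29],
  [[-2.9,0.1,5],0,0.29],
  [[-2.9,0.1,5],0,0.29],
], grip_force=40)

```text
clock: 5.83
tcp_pos: [0.4795, -0.0868, 0.0647]
ee_rot: [1.0, 0.027, 0.001, 0.0]
wrist_force: [0.7, -0.1, 0.0]
finger_gap: 0.643
finger_force: 0.0
```

Request:
drive_tool([
  [[0,0,-3],0,0.29],
  [[0,0,-4.5],0,0.29],
  [[0,0,-5.5],0,0.29],
  [[0,0,-5.7],0,0.29],
  [[0,0,-5.7],0,0.29],
  [[0,0,-5.7],0,0.29],
])

```text
clock: 6.33
tcp_pos: [0.4793, -0.0856, 0.007]
ee_rot: [1.0, 0.027, -0.001, -0.001]
wrist_force: [-0.2, 5.8, -0.7]
finger_gap: 0.639
finger_force: 0.0
```

Request:
drive_tool([
  [[0,0,0],0,-1],
  [[0,0,0],0,-1],
  [[0,0,0],0,-1],
  [[0,0,0],0,-1],
])

```text
clock: 6.67
tcp_pos: [0.4807, -0.0876, 0.0086]
ee_rot: [1.0, 0.027, 0.002, 0.001]
wrist_force: [0.3, -0.9, 2.2]
finger_gap: 0.394
finger_force: 39.9
```

Request:
drive_tool([
  [[0,0,2],0,-1],
  [[0,0,5],0,-1],
  [[0,0,9],0,-1],
  [[0,0,13],0,-1],
  [[0,0,17],0,-1],
  [[0,0,17],0,-1],
])

```text
clock: 7.17
tcp_pos: [0.484, -0.0884, 0.1876]
ee_rot: [1.0, 0.027, 0.009, 0.003]
wrist_force: [1.6, -0.1, 1.0]
finger_gap: 0.394
finger_force: 39.8
```

Request:
drive_tool([
  [[8.2,18,3],0,-1],
  [[8.2,18,3],0,-1],
  [[8.2,18,3],0,-1],
  [[8.2,18,3],0,-1],
  [[8.2,18,3],0,-1],
  [[8.2,18,3],0,-1],
])

```text
clock: 7.67
tcp_pos: [0.5634, 0.0985, 0.2079]
ee_rot: [1.0, 0.03, 0.002, -0.001]
wrist_force: [0.4, -1.0, -1.2]
finger_gap: 0.394
finger_force: 39.9
```

Request:
drive_tool([
  [[8.2,18,0],0,-1],
  [[8.2,18,0],0,-1],
  [[8.2,18,0],0,-1],
  [[8.2,18,0],0,-1],
  [[8.2,18,0],0,-1],
  [[8.2,18,0],0,-1],
  [[8.2,18,0],0,-1],
  [[8.2,18,0],0,-1],
])

```text
clock: 8.33
tcp_pos: [0.6433, 0.272, 0.2066]
ee_rot: [1.0, 0.027, -0.001, 0.001]
wrist_force: [-0.5, -0.3, -0.7]
finger_gap: 0.397
finger_force: 40.0
```

```bash
python3 -c "
from h import *
im=grab('wrist'); save(im,'w2')
o=ctrl.observe(); print(o['tcp_pos'],o['joint_positions'],o['clock'],o['finger_gap'])
C=cloud(im);z=C[...,2]; v,u=np.mgrid[0:400,0:640]
sel=(z>.038)&(z<.055)&(C[...,0]>.55)&(C[...,0]<.75)&(C[...,1]>.17)&(C[...,1]<.36); P=C[sel]; print(len(P),P.min(0),P.max(0))
"
```

```text
[0.64327956 0.27159209 0.20732152] [ 3.18791777e-01  4.29927748e-01  9.98209901e-01 -9.59504587e-04
  1.71405626e+00  1.83610266e+00] 8.3833 0.39647628547912295
2408 [0.5829734  0.1701462  0.03800255] [0.7499487  0.3379828  0.05497582]
```

View pics/w2.png

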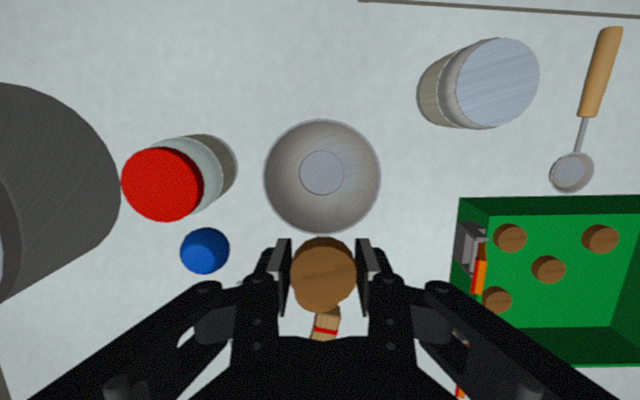

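The button is held at (323,275), and the bowl is ahead at (322,177), where expected. I lower it in and release.

Request:
drive_tool([
  [[0.3,0.1,-4],0,-1],
  [[0.3,0.1,-8],0,-1],
  [[0.3,0.1,-12],0,-1],
  [[0.3,0.1,-15],0,-1],
  [[0.3,0.1,-17],0,-1],
  [[0.3,0.1,-17],0,-1],
  [[0.3,0.1,-17],0,-1],
])

```text
clock: 8.97
tcp_pos: [0.6456, 0.2723, 0.0367]
ee_rot: [1.0, 0.026, -0.001, 0.001]
wrist_force: [0.5, 0.2, 1.3]
finger_gap: 0.4
finger_force: 40.0
```

Request:
drive_tool([
  [[0,0,0],0,0.2],
  [[0,0,0],0,0.2],
  [[0,0,0],0,0.2],
  [[0,0,4],0,0.2],
  [[0,0,8],0,0.5],
  [[0,0,12],0,1],
  [[0,0,17],0,1],
  [[0,0,17],0,1],
])

```text
clock: 9.63
tcp_pos: [0.6495, 0.2754, 0.2205]
ee_rot: [1.0, 0.027, 0.009, -0.003]
wrist_force: [0.2, -0.3, 2.5]
finger_gap: 1.001
finger_force: 0.0
```

```bash
python3 meas.py | grep -E 'button|ball|spool|bar|bowl'
python3 - <<'E'
from h import *
im=grab('top'); save(im,'top1')
c=cv2.resize(im['img'][120:270,125:325,::-1],None,fx=4,fy=4,interpolation=cv2.INTER_CUBIC); cv2.imwrite('pics/c2.png',c)
E
```

```text
button ctr 486 29 size 31 28 ang 1.2 zmed 18 zmax 21
button ctr 536 -29 size 31 30 ang 45.6 zmed 18 zmax 21
button ctr 577 32 size 30 30 ang 45.7 zmed 18 zmax 22
button ctr 582 -81 size 32 29 ang 0.4 zmed 18 zmax 21
spool ctr 506 261 size 64 51 ang 21.8 zmed 43 zmax 47
bar ctr 427 255 size 35 66 ang 84.0 zmed 26 zmax 520
bowl ctr 648 261 size 128 104 ang 8.7 zmed 41 zmax 45
```

View pics/c2.png

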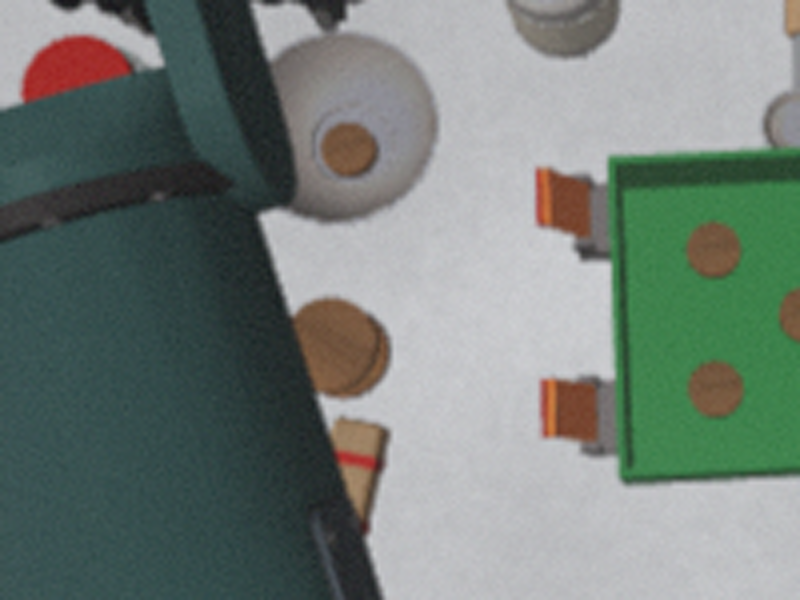

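The button lies in the bowl, at (348,148) in this crop. Now the toys: I move back near the ball for a close look at all of them.

Request:
drive_tool([
  [[-8,6,2],0,1],
  [[-17,10,2],0,1],
  [[-17,10,2],0,1],
  [[-17,10,2],0,1],
  [[-17,10,2],0,1],
  [[-17,10,2],0,1],
  [[-17,10,2],0,1],
  [[-17,10,2],0,1],
])

```text
clock: 10.4
tcp_pos: [0.4762, 0.3739, 0.2263]
ee_rot: [1.0, 0.028, -0.0, 0.001]
wrist_force: [0.3, 0.1, -0.3]
finger_gap: 1.003
finger_force: 0.0
```

```bash
cat > near.py <<'E'
from h import *
import sys
im=grab('wrist'); C=cloud(im); save(im,sys.argv[1])
hsv=cv2.cvtColor(im['img'],cv2.COLOR_RGB2HSV)
k=np.ones((5,5),np.uint8)
for n,lo,hi,z in [('ball',(100,120,30),(125,255,255),.023),('wood',(5,60,40),(25,200,255),.045),('wood28',(5,60,40),(25,200,255),.028)]:
    m=cv2.morphologyEx(cv2.inRange(hsv,lo,hi),cv2.MORPH_CLOSE,k)
    for c in cv2.findContours(m,0,1)[0]:
        if cv2.contourArea(c)<500: continue
        P=np.array([ray(im,u,v,z)[:2] for u,v in c[:,0]],np.float32)*1000
        (x,y),wh,a=cv2.minAreaRect(P); mm=np.zeros(m.shape,np.uint8); cv2.drawContours(mm,[c],-1,1,-1)
        Q=C[mm>0]; top=Q[Q[:,2]>np.percentile(Q[:,2],90)-.006]*1000
        print(n,round(x),round(y),np.round(wh),round(a),'top pts mid',((top.min(0)+top.max(0))/2).round(),'ext',np.ptp(top,0).round())
o=ctrl.observe(); print(o['tcp_pos'],o['joint_positions'],o['clock'])
np.save('wc.npy',C)
E
python3 near.py w3
```

```text
ball 545 413 [56. 57.] 3 top pts mid [545. 407. 206.] ext [ 46.  58. 328.]
wood 426 269 [36. 87.] 81 top pts mid [460. 308. 197.] ext [177. 139. 346.]
wood 509 274 [66. 58.] 54 top pts mid [513. 310. 205.] ext [ 71. 136. 329.]
wood 633 282 [32. 34.] 3 top pts mid [603. 317. 192.] ext [109. 121. 356.]
wood28 420 264 [38. 91.] 81 top pts mid [460. 308. 197.] ext [177. 139. 346.]
wood28 507 268 [70. 61.] 54 top pts mid [513. 310. 205.] ext [ 71. 136. 329.]
wood28 637 277 [34. 36.] 3 top pts mid [603. 317. 192.] ext [109. 121. 356.]
[0.47677618 0.37354309 0.22619697] [ 5.71353840e-01  2.13940211e-01  1.23729590e+00 -6.63097545e-04
  1.69195775e+00  2.08805867e+00] 10.45
```

View pics/w3.png

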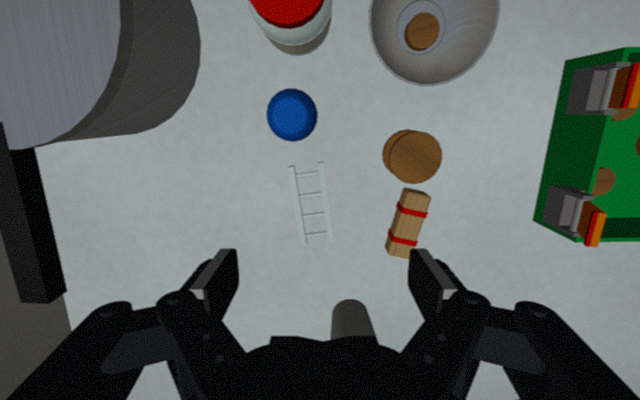

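The ball is at (292,115). The ladder's corners are at about (290,165), (323,163), (331,241) and (304,245). The spool's top is at (416,156) and the bar is centred at (408,222). The jar is just beyond the ball.

```bash
python3 -c "
from h import *
im=grab('wrist')
for u,v,z in [(290,165,.01),(323,163,.01),(331,241,.01),(304,245,.01),(416,156,.045),(292,115,.023),(290,55,0.02)]: print((u,v),(ray(im,u,v,z)*1000).round())
"
```

```text
(290, 165) [485. 414.  10.]
(323, 163) [490. 373.  10.]
(331, 241) [384. 356.  10.]
(304, 245) [376. 393.  10.]
(416, 156) [509. 269.  45.]
(292, 115) [545. 412.  23.]
(290, 55) [609. 416.  20.]
```

Request:
drive_tool([
  [[3.5,2,-4],0,1],
  [[6.8,4,-8],0,1],
  [[6.8,4,-12],0,1],
  [[6.8,4,-16],0,1],
  [[6.8,4,-20],0,1],
  [[6.8,4,-22.2],0,1],
  [[6.8,4,-22.2],0,1],
  [[6.8,4,-22.2],0,1],
], grip_force=40)

```text
clock: 11.17
tcp_pos: [0.543, 0.4117, 0.0011]
ee_rot: [1.0, 0.027, -0.004, 0.002]
wrist_force: [0.3, 0.5, 1.2]
finger_gap: 1.002
finger_force: 0.0
```

Request:
drive_tool([
  [[0,0,0],0,-1],
  [[0,0,0],0,-1],
  [[0,0,0],0,-1],
  [[0,0,0],0,-1],
  [[0,0,0],0,-1],
])

```text
clock: 11.58
tcp_pos: [0.5472, 0.4158, 0.0108]
ee_rot: [1.0, 0.027, 0.004, -0.002]
wrist_force: [0.8, -0.4, 7.3]
finger_gap: 0.659
finger_force: 43.1
```

Request:
drive_tool([
  [[0,0,4],0,-1],
  [[0,0,8],0,-1],
  [[0,0,12],0,-1],
  [[0,0,16],0,-1],
  [[0,0,20],0,-1],
  [[0,0,20],0,-1],
  [[0,0,20],0,-1],
])

```text
clock: 12.17
tcp_pos: [0.546, 0.4155, 0.2126]
ee_rot: [1.0, 0.028, 0.005, -0.003]
wrist_force: [0.4, 0.8, -1.5]
finger_gap: 0.659
finger_force: 43.2
```

Request:
drive_tool([
  [[-0.3,-26.2,0],0.785,-1],
  [[-0.3,-26.2,0],0.785,-1],
  [[-0.3,-26.2,0],0.785,-1],
  [[-0.3,-26.2,0],0.785,-1],
  [[-0.3,-26.2,0],0.785,-1],
  [[-0.3,-26.2,0],0.785,-1],
  [[-0.3,-26.2,0],0.785,-1],
  [[-0.3,-26.2,0],0.785,-1],
])

```text
clock: 12.83
tcp_pos: [0.5405, 0.148, 0.2041]
ee_rot: [0.914, 0.406, -0.001, 0.001]
wrist_force: [-0.0, 0.1, 0.1]
finger_gap: 0.665
finger_force: 43.2
```

Request:
drive_tool([
  [[-0.3,-26.2,0],0.785,-1],
  [[-0.3,-26.2,0],0.785,-1],
  [[-0.3,-26.2,0],0.785,-1],
  [[-0.3,-26.2,0],0.785,-1],
  [[-0.3,-26.2,0],0.785,-1],
  [[-0.3,-26.2,0],0.785,-1],
  [[-0.3,-26.2,0],0.785,-1],
  [[-0.3,-26.2,0],0.785,-1],
])

```text
clock: 13.5
tcp_pos: [0.5376, -0.1148, 0.2039]
ee_rot: [0.689, 0.725, -0.002, 0.0]
wrist_force: [0.8, 0.1, -0.1]
finger_gap: 0.662
finger_force: 43.2
```

```bash
cat > chest.py <<'E'
from h import *
import sys
im=grab(sys.argv[1]); hsv=cv2.cvtColor(im['img'],cv2.COLOR_RGB2HSV)
C=cloud(im); g=cv2.inRange(hsv,(45,80,20),(80,255,255))>0
Q=C[g&(C[...,2]>.062)&(C[...,2]<.08)&(C[...,0]>.40)&(C[...,1]>-.2)&(C[...,1]<.14)][:,:2].astype(np.float32)*1000
print(len(Q),cv2.minAreaRect(Q)); 
o=ctrl.observe(); print(o['tcp_pos'],o['ee_rot'],o['finger_gap'],o['clock'],o['joint_positions'])
E
python3 chest.py top; python3 chest.py wrist
```

```text
545 ((532.9844970703125, -27.266494750976562), (200.79214477539062, 239.9624786376953), 4.033405303955078)
[ 0.53776599 -0.11179245  0.20389158] [ 6.89648716e-01  7.24143232e-01 -4.82869938e-04 -9.97427608e-04] 0.6626356041175179 13.55 [-3.08196826e-01  9.40635453e-02  1.41747654e+00  4.32630538e-06
  1.63226889e+00 -3.56984047e-01]
4596 ((534.2650756835938, -47.600730895996094), (200.1066131591797, 206.23019409179688), 4.114186763763428)
[ 0.53791625 -0.11001217  0.20409234] [ 6.89027452e-01  7.24734164e-01 -2.61588774e-05 -1.24948932e-03] 0.6625406617436188 13.6 [-3.05628576e-01  9.34893005e-02  1.41770140e+00  1.05213244e-03
  1.63267015e+00 -3.56067033e-01]
```

Request:
drive_tool([
  [[0.2,0.3,-4],0,-1],
  [[0.2,0.3,-8],0,-1],
  [[0.2,0.3,-12],0,-1],
  [[0.2,0.3,-15],0,-1],
  [[0.2,0.3,-17],0,-1],
  [[0.2,0.3,-18.2],0,-1],
  [[0.2,0.3,-18.2],0,-1],
  [[0.2,0.3,-18.2],0,-1],
])

```text
clock: 14.27
tcp_pos: [0.5406, -0.1056, 0.0235]
ee_rot: [0.687, 0.726, 0.0, -0.0]
wrist_force: [0.3, 0.2, -0.2]
finger_gap: 0.662
finger_force: 43.2
```

Request:
drive_tool([
  [[0,0,0],0,0.7],
  [[0,0,0],0,0.7],
  [[0,0,0],0,0.7],
  [[0,0,4],0,0.7],
  [[0,0,8],0,0.7],
  [[0,0,12],0,1],
  [[0,0,16],0,1],
  [[0,0,19],0,1],
])

```text
clock: 14.93
tcp_pos: [0.5414, -0.1072, 0.2191]
ee_rot: [0.688, 0.726, 0.002, 0.003]
wrist_force: [0.9, -0.8, 1.5]
finger_gap: 0.997
finger_force: 0.0
```

```bash
python3 meas.py | grep -E 'ball|spool|bar|button'
python3 - <<'E'
from h import *
im=grab('wrist'); hsv=cv2.cvtColor(im['img'],cv2.COLOR_RGB2HSV)
m=cv2.inRange(hsv,(100,120,30),(125,255,255)); c=max(cv2.findContours(m,0,1)[0],key=cv2.contourArea); (u,v),r=cv2.minEnclosingCircle(c)
print(u,v,r,ray(im,u,v,.03)*1000); C=cloud(im)[m>0]; print(np.median(C,0), C.max(0)); o=ctrl.observe(); print(o['tcp_pos'])
c=cv2.resize(grab('top')['img'][140:270,140:340,::-1],None,fx=4,fy=4); cv2.imwrite('pics/c3.png',c)
E
```

```text
button ctr 486 29 size 31 28 ang 1.2 zmed 18 zmax 21
button ctr 536 -29 size 31 30 ang 45.6 zmed 18 zmax 22
button ctr 577 32 size 30 30 ang 45.7 zmed 19 zmax 21
spool ctr 504 265 size 65 54 ang 64.6 zmed 43 zmax 46
bar ctr 417 258 size 36 87 ang 79.8 zmed 26 zmax 29
318.382080078125 176.08963012695312 23.96515464782715 [ 541.92413582 -109.25094337   30.        ]
[ 0.54141703 -0.10411595  0.05184024] [ 0.61056951 -0.03513586  0.36900799]
[ 0.54381412 -0.10792805  0.22298731]
```

View pics/c3.png

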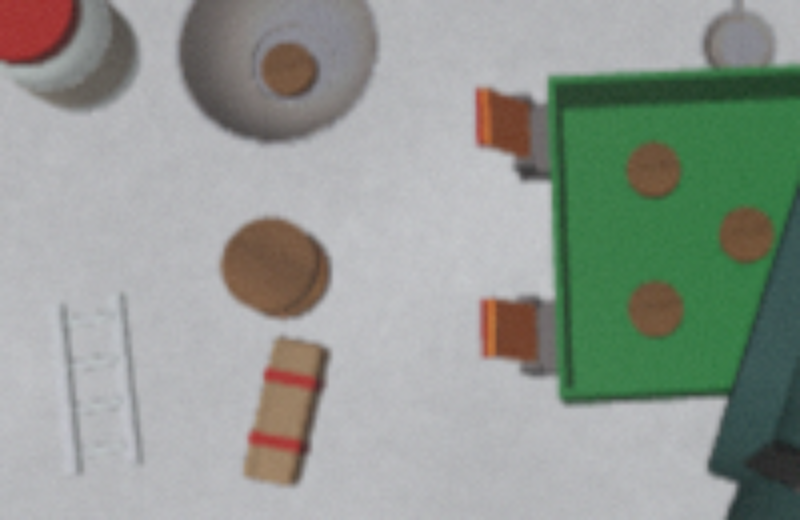

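The ball sits in the chest with its top at z 0.052. Ladder, spool and bar have not moved. Spool next.

Request:
drive_tool([
  [[-1.7,19,0],-0.785,1],
  [[-1.7,19,0],-0.785,1],
  [[-1.7,19,0],-0.785,1],
  [[-1.7,19,0],-0.785,1],
  [[-1.7,19,0],-0.785,1],
  [[-1.7,19,0],-0.785,1],
  [[-1.7,19,0],-0.785,1],
  [[-1.7,19,0],-0.785,1],
])

```text
clock: 15.75
tcp_pos: [0.5224, 0.0841, 0.2118]
ee_rot: [0.913, 0.408, -0.001, -0.0]
wrist_force: [0.1, 0.5, -0.5]
finger_gap: 1.001
finger_force: 0.0
```

Request:
drive_tool([
  [[-1.7,18.5,-4],-0.785,1],
  [[-1.7,18.5,-4],-0.785,1],
  [[-1.7,18.5,-4],-0.785,1],
  [[-1.7,18.5,-4],-0.785,1],
  [[-1.7,18.5,-4],-0.785,1],
  [[-1.7,18.5,-4],-0.785,1],
  [[-1.7,18.5,-4],-0.785,1],
  [[-1.7,18.5,-4],-0.785,1],
])

```text
clock: 16.42
tcp_pos: [0.5057, 0.2683, 0.1718]
ee_rot: [1.0, 0.028, -0.001, 0.001]
wrist_force: [0.5, 0.1, -0.4]
finger_gap: 0.999
finger_force: 0.0
```

```bash
python3 -c "
from h import *
im=grab('wrist'); hsv=cv2.cvtColor(im['img'],cv2.COLOR_RGB2HSV); C=cloud(im)
q=C[(C[...,2]>.038)&(C[...,2]<.052)&(C[...,0]>.45)&(C[...,0]<.56)&(C[...,1]>.21)&(C[...,1]<.32)&(hsv[...,1]>60)]
print(len(q),cv2.minEnclosingCircle((q[:,:2]*1000).astype(np.float32)),np.median(q,0))
print(ctrl.observe()['tcp_pos'])"
```

```text
2820 ((506.47369384765625, 270.159423828125), 29.775394439697266) [0.50814836 0.26999259 0.04588884]
[0.50597773 0.26789582 0.17216953]
```

Request:
drive_tool([
  [[0.1,0.2,-4],0,1],
  [[0.1,0.2,-8],0,1],
  [[0.1,0.2,-12],0,1],
  [[0.1,0.2,-15],0,1],
  [[0.1,0.2,-16.6],0,1],
  [[0.1,0.2,-16.6],0,1],
  [[0.1,0.2,-16.6],0,1],
])

```text
clock: 17.05
tcp_pos: [0.5069, 0.2691, 0.0064]
ee_rot: [1.0, 0.028, -0.001, 0.001]
wrist_force: [0.3, 0.2, 0.1]
finger_gap: 1.002
finger_force: 0.0
```

Request:
drive_tool([
  [[0,0,0],0,-1],
  [[0,0,0],0,-1],
  [[0,0,0],0,-1],
  [[0,0,0],0,-1],
  [[0,0,0],0,-1],
  [[0,0,0],0,-1],
])

```text
clock: 17.55
tcp_pos: [0.5094, 0.2709, 0.0103]
ee_rot: [1.0, 0.028, 0.003, -0.001]
wrist_force: [0.7, -0.6, 6.6]
finger_gap: 0.682
finger_force: 43.2
```

Request:
drive_tool([
  [[0,0,4],0,-1],
  [[0,0,8],0,-1],
  [[0,0,12],0,-1],
  [[0,0,16],0,-1],
  [[0,0,20],0,-1],
  [[0,0,20],0,-1],
  [[0,0,20],0,-1],
])

```text
clock: 18.13
tcp_pos: [0.509, 0.271, 0.2122]
ee_rot: [1.0, 0.028, 0.004, -0.002]
wrist_force: [-0.1, -0.4, -1.4]
finger_gap: 0.681
finger_force: 43.4
```

Request:
drive_tool([
  [[-1.7,-18,0],0,-1],
  [[-1.7,-18,0],0,-1],
  [[-1.7,-18,0],0,-1],
  [[-1.7,-18,0],0,-1],
  [[-1.7,-18,0],0,-1],
  [[-1.7,-18,0],0,-1],
])

```text
clock: 18.63
tcp_pos: [0.4891, 0.0869, 0.2054]
ee_rot: [1.0, 0.025, -0.002, 0.001]
wrist_force: [-0.0, -0.5, -0.4]
finger_gap: 0.68
finger_force: 43.4
```

Request:
drive_tool([
  [[-1.7,-18.2,0],0,-1],
  [[-1.7,-18.2,0],0,-1],
  [[-1.7,-18.2,0],0,-1],
  [[-1.7,-18.2,0],0,-1],
  [[-1.7,-18.2,0],0,-1],
  [[-1.7,-18.2,0],0,-1],
  [[-1.7,-18.2,0],0,-1],
])

```text
clock: 19.22
tcp_pos: [0.473, -0.0913, 0.206]
ee_rot: [1.0, 0.027, -0.001, -0.001]
wrist_force: [0.3, 0.4, -1.6]
finger_gap: 0.677
finger_force: 43.5
```

Request:
drive_tool([
  [[0,0,-4],0,-1],
  [[0,0,-8],0,-1],
  [[0,0,-11],0,-1],
  [[0,0,-11],0,-1],
  [[0,0,-11],0,-1],
])

```text
clock: 19.63
tcp_pos: [0.4721, -0.0895, 0.0954]
ee_rot: [1.0, 0.029, -0.002, -0.001]
wrist_force: [1.1, -0.8, 0.2]
finger_gap: 0.68
finger_force: 43.5
```

Request:
drive_tool([
  [[0.5,-0.1,0],0,-1],
  [[0.5,-0.1,-3],0,-1],
  [[0.5,-0.1,-6],0,-1],
  [[0.5,-0.1,-7.6],0,-1],
  [[0.5,-0.1,-7.6],0,-1],
  [[0.5,-0.1,-7.6],0,-1],
])

```text
clock: 20.13
tcp_pos: [0.481, -0.093, 0.0239]
ee_rot: [1.0, 0.028, 0.002, 0.001]
wrist_force: [0.2, 0.3, -0.5]
finger_gap: 0.681
finger_force: 43.5
```

Request:
drive_tool([
  [[0,0,0],0,0.6],
  [[0,0,0],0,0.6],
  [[0,0,0],0,0.6],
  [[0,0,4],0,0.6],
  [[0,0,8],0,0.6],
  [[0,0,12],0,1],
  [[0,0,16],0,1],
  [[0,0,19],0,1],
])

```text
clock: 20.8
tcp_pos: [0.4792, -0.093, 0.2162]
ee_rot: [1.0, 0.027, 0.003, 0.001]
wrist_force: [1.1, -0.8, 0.1]
finger_gap: 1.003
finger_force: 0.0
```

```bash
cat > inside.py <<'E'
from h import *
import sys
im=grab('wrist'); C=cloud(im)
if len(sys.argv)>1: save(im,sys.argv[1])
ps=.068; D=C-np.array([.533,-.0273,0]); X=D[...,0]*np.cos(ps)+D[...,1]*np.sin(ps); Y=-D[...,0]*np.sin(ps)+D[...,1]*np.cos(ps)
hsv=cv2.cvtColor(im['img'],cv2.COLOR_RGB2HSV)
ins=(abs(X)<.092)&(abs(Y)<.112)&(C[...,2]>.025)&(C[...,2]<.1)
n,l,st,ce=cv2.connectedComponentsWithStats(ins.astype(np.uint8))
for i in range(1,n):
    if st[i,4]>150: s=l==i; print('blob',st[i,4],'x',(X[s].min()*1000).round(),(X[s].max()*1000).round(),'y',(Y[s].min()*1000).round(),(Y[s].max()*1000).round(),'z99',(np.percentile(C[...,2][s],98)*1000).round(),'hsv',np.median(hsv[s],0))
print(ctrl.observe()['tcp_pos'])
E
python3 inside.py; python3 meas.py | grep -E 'bar|button'
```

```text
blob 2276 x -26.0 32.0 y -112.0 -53.0 z99 54.0 hsv [107. 237. 145.]
blob 2251 x -88.0 -29.0 y -92.0 -33.0 z99 53.0 hsv [ 16. 163. 119.]
[ 0.48193407 -0.09387005  0.22273571]
button ctr 475 -102 size 40 56 ang 72.0 zmed 49 zmax 352
button ctr 486 29 size 31 28 ang 1.2 zmed 18 zmax 21
button ctr 537 -24 size 21 32 ang 72.6 zmed 18 zmax 246
button ctr 577 32 size 30 30 ang 45.7 zmed 18 zmax 21
bar ctr 417 258 size 36 87 ang 80.1 zmed 26 zmax 29
```

Request:
drive_tool([
  [[-2.3,24,0],0.12,0.41],
  [[-2.3,24,0],0.12,0.41],
  [[-2.3,24,0],0.12,0.41],
  [[-2.3,24,0],0.12,0.41],
  [[-2.3,24,0],0.12,0.41],
  [[-2.3,24,0],0.12,0.41],
  [[-2.3,24,0],0.12,0.41],
])

```text
clock: 21.48
tcp_pos: [0.4538, 0.1525, 0.2108]
ee_rot: [0.996, 0.091, -0.0, -0.002]
wrist_force: [-0.3, -0.2, -0.9]
finger_gap: 0.708
finger_force: 0.0
```

Request:
drive_tool([
  [[-2.3,23.8,-5],0,0.41],
  [[-2.3,23.8,-5],0,0.41],
  [[-2.3,23.8,-5],0,0.41],
  [[-2.3,23.8,-5],0,0.41],
  [[-2.3,23.8,-5],0,0.41],
  [[-2.3,23.8,-5],0,0.41],
  [[-2.3,23.8,-5],0,0.41],
  [[-2.3,23.8,-5],0,0.41],
])

```text
clock: 22.15
tcp_pos: [0.4315, 0.3858, 0.1594]
ee_rot: [0.996, 0.089, -0.001, 0.001]
wrist_force: [0.0, -0.1, 0.5]
finger_gap: 0.705
finger_force: 0.0
```

```bash
python3 -c "
from h import *
im=grab('wrist'); save(im,'w4'); o=ctrl.observe(); print(o['tcp_pos'],o['ee_rot'],o['joint_positions'][5])"
```

```text
[0.43215244 0.38474763 0.16030296] [ 9.96145014e-01  8.77134351e-02 -7.17107029e-04  9.74574669e-04] 2.0251386813238286
```

View pics/w4.png

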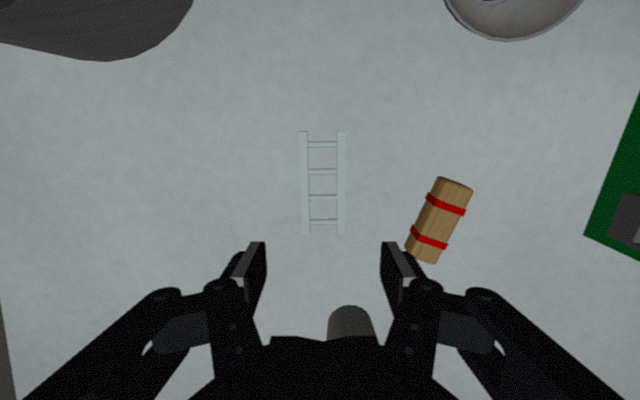

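The ladder lies straight in line with the tool, corners (300,131), (344,131), (345,233), (303,233).

```bash
python3 -c "
from h import *
im=grab('wrist')
for u,v,z in [(300,131,.01),(344,131,.01),(345,233,.01),(303,233,.01)]: print((u,v),(ray(im,u,v,z)*1000).round())
print(ctrl.observe()['tcp_pos'])
"
```

```text
(300, 131) [483. 416.  10.]
(344, 131) [491. 373.  10.]
(345, 233) [383. 350.  10.]
(303, 233) [375. 396.  10.]
[0.43260998 0.38422497 0.16100379]
```

Request:
drive_tool([
  [[0,0,-4],0,0.41],
  [[0,0,-8],0,0.41],
  [[0,0,-12],0,0.41],
  [[0,0,-14],0,0.41],
  [[0,0,-15.3],0,0.41],
  [[0,0,-15.8],0,0.41],
  [[0,0,-16.2],0,0.41],
  [[0,0,-16.2],0,0.41],
])

```text
clock: 22.92
tcp_pos: [0.4336, 0.3853, 0.0007]
ee_rot: [0.996, 0.087, 0.001, -0.001]
wrist_force: [0.4, 0.2, 0.2]
finger_gap: 0.701
finger_force: 0.0
```

Request:
drive_tool([
  [[0,0,0],0,-1],
  [[0,0,0],0,-1],
  [[0,0,0],0,-1],
  [[0,0,0],0,-1],
  [[0,0,0],0,-1],
])

```text
clock: 23.33
tcp_pos: [0.434, 0.3863, 0.0019]
ee_rot: [0.996, 0.087, 0.002, -0.001]
wrist_force: [0.9, 0.1, 5.7]
finger_gap: 0.522
finger_force: 41.4
```

Request:
drive_tool([
  [[0,0,4],0,-1],
  [[0,0,8],0,-1],
  [[0,0,12],0,-1],
  [[0,0,16],0,-1],
  [[0,0,19],0,-1],
  [[0,0,19],0,-1],
])

```text
clock: 23.83
tcp_pos: [0.4354, 0.3877, 0.1993]
ee_rot: [0.996, 0.087, 0.007, -0.004]
wrist_force: [0.5, 0.2, 1.5]
finger_gap: 0.52
finger_force: 41.2
```

Request:
drive_tool([
  [[9.5,-34.4,0],-0.107,-1],
  [[9.5,-34.4,0],-0.107,-1],
  [[9.5,-34.4,0],-0.107,-1],
  [[9.5,-34.4,0],-0.107,-1],
  [[9.5,-34.4,0],-0.107,-1],
  [[9.5,-34.4,0],-0.107,-1],
  [[9.5,-34.4,0],-0.107,-1],
  [[9.5,-34.4,0],-0.107,-1],
])

```text
clock: 24.5
tcp_pos: [0.5209, 0.0621, 0.189]
ee_rot: [0.999, 0.034, -0.0, -0.0]
wrist_force: [1.0, -0.4, -0.4]
finger_gap: 0.527
finger_force: 41.2
```

Request:
drive_tool([
  [[0,0,0],0,-1],
  [[0,0,0],0,-1],
  [[0,0,0],0,-1],
])

```text
clock: 24.75
tcp_pos: [0.5208, 0.064, 0.1889]
ee_rot: [0.999, 0.034, -0.0, -0.0]
wrist_force: [-1.1, 0.4, -0.8]
finger_gap: 0.523
finger_force: 41.3
```

Request:
drive_tool([
  [[0.8,-2.3,-1],0,-1],
  [[0.8,-2.3,-4],0,-1],
  [[0.8,-2.3,-8],0,-1],
  [[0.8,-2.3,-12],0,-1],
  [[0.8,-2.3,-15],0,-1],
  [[0.8,-2.3,-16.4],0,-1],
  [[0.8,-2.3,-16.4],0,-1],
  [[0.8,-2.3,-16.4],0,-1],
])

```text
clock: 25.42
tcp_pos: [0.5288, 0.0429, 0.0258]
ee_rot: [0.999, 0.036, 0.0, -0.0]
wrist_force: [-1.3, -1.4, 2.1]
finger_gap: 0.521
finger_force: 42.2
```

Request:
drive_tool([
  [[0,0,0],0,0.25],
  [[0,0,0],0,0.25],
  [[0,0,0],0,0.25],
  [[0,0,4],0,0.25],
  [[0,0,8],0,0.25],
  [[0,0,12],0,1],
  [[0,0,16],0,1],
  [[0,0,19],0,1],
])

```text
clock: 26.08
tcp_pos: [0.5297, 0.0421, 0.219]
ee_rot: [0.999, 0.034, 0.002, -0.001]
wrist_force: [0.5, 0.4, 1.1]
finger_gap: 0.995
finger_force: 0.0
```

```bash
python3 inside.py w5;  python3 meas.py | grep -E 'bar'
```

```text
blob 981 x -57.0 54.0 y 49.0 84.0 z99 34.0 hsv [ 72.  62. 178.]
blob 2113 x -25.0 33.0 y -108.0 -53.0 z99 54.0 hsv [107. 237. 147.]
blob 306 x -56.0 28.0 y 88.0 96.0 z99 27.0 hsv [ 75.  67. 190.]
blob 1938 x -88.0 -29.0 y -92.0 -33.0 z99 53.0 hsv [ 16.  163.  124.5]
[0.53247223 0.04200179 0.22581028]
bar ctr 417 258 size 36 87 ang 78.8 zmed 26 zmax 29
```

View pics/w5.png

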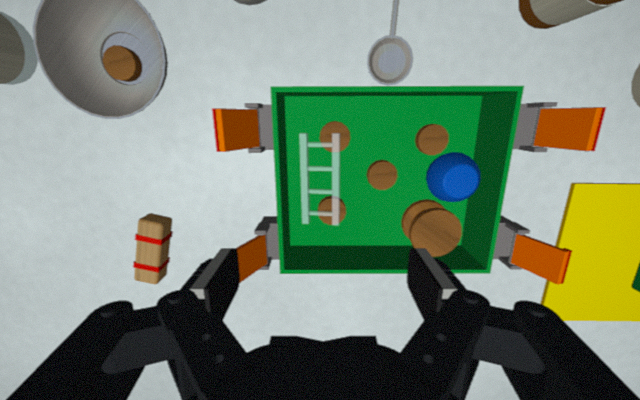

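The ladder rests flat across the two left-hand buttons, with the ball and spool on the right. The bar has not moved. I go for the bar.

Request:
drive_tool([
  [[-11.2,21.9,-2],-0.25,1],
  [[-11.2,21.9,-2],-0.25,1],
  [[-11.2,21.9,-2],-0.25,1],
  [[-11.2,21.9,-2],-0.25,1],
  [[-11.2,21.9,-2],-0.25,1],
  [[-11.2,21.9,-2],-0.25,1],
  [[-11.2,21.9,-2],-0.25,1],
  [[-11.2,21.9,-2],-0.25,1],
])

```text
clock: 26.85
tcp_pos: [0.4148, 0.2621, 0.1936]
ee_rot: [0.996, -0.088, -0.001, 0.0]
wrist_force: [1.3, -0.0, -1.2]
finger_gap: 1.0
finger_force: 0.0
```

```bash
python3 -c "
from h import *
im=grab('wrist'); hsv=cv2.cvtColor(im['img'],cv2.COLOR_RGB2HSV); C=cloud(im)
q=C[(C[...,2]>.022)&(C[...,2]<.034)&(C[...,0]>.34)&(C[...,0]<.5)&(C[...,1]>.2)&(C[...,1]<.34)&(hsv[...,1]>50)]
print(len(q),cv2.minAreaRect((q[:,:2]*1000).astype(np.float32)),np.median(q,0))
print(ctrl.observe()['tcp_pos'],ctrl.observe()['ee_rot'])"
```

```text
2247 ((417.33660888671875, 259.60491943359375), (31.57865333557129, 88.63923645019531), 80.6678695678711) [0.42033151 0.259127   0.02879006]
[0.41596037 0.26072539 0.19404705] [ 9.95993237e-01 -8.94220404e-02 -9.25160193e-04  5.61148791e-04]
```

Request:
drive_tool([
  [[0.1,-0.1,-4],0,0.4],
  [[0.1,-0.1,-8],0,0.4],
  [[0.1,-0.1,-12],0,0.4],
  [[0.1,-0.1,-16],0,0.4],
  [[0.1,-0.1,-18],0,0.4],
  [[0.1,-0.1,-18.8],0,0.4],
  [[0.1,-0.1,-18.8],0,0.4],
  [[0.1,-0.1,-18.8],0,0.4],
])

```text
clock: 27.57
tcp_pos: [0.4194, 0.2585, 0.0082]
ee_rot: [0.996, -0.092, 0.001, -0.0]
wrist_force: [0.1, -0.4, -0.5]
finger_gap: 0.703
finger_force: 0.0
```

Request:
drive_tool([
  [[0,0,0],0,-1],
  [[0,0,0],0,-1],
  [[0,0,0],0,-1],
  [[0,0,0],0,-1],
  [[0,0,0],0,-1],
])

```text
clock: 27.98
tcp_pos: [0.4201, 0.2597, 0.0099]
ee_rot: [0.996, -0.091, 0.002, -0.001]
wrist_force: [0.6, -0.2, 7.0]
finger_gap: 0.362
finger_force: 42.1
```

Request:
drive_tool([
  [[0,0,4],0,-1],
  [[0,0,8],0,-1],
  [[0,0,12],0,-1],
  [[0,0,16],0,-1],
  [[0,0,20],0,-1],
  [[0,0,20],0,-1],
  [[0,0,20],0,-1],
])

```text
clock: 28.57
tcp_pos: [0.4195, 0.2598, 0.2113]
ee_rot: [0.996, -0.091, 0.003, -0.002]
wrist_force: [0.1, 0.7, -0.7]
finger_gap: 0.365
finger_force: 41.3
```

Request:
drive_tool([
  [[8,-14,0],0.95,-1],
  [[8,-14,0],0.95,-1],
  [[8,-14,0],0.95,-1],
  [[8,-14,0],0.95,-1],
  [[8,-14,0],0.95,-1],
  [[8,-14,0],0.95,-1],
  [[8,-14,0],0.95,-1],
  [[8,-14,0],0.95,-1],
])

```text
clock: 29.23
tcp_pos: [0.497, 0.1182, 0.2045]
ee_rot: [0.928, 0.373, -0.002, -0.001]
wrist_force: [-0.2, 0.1, -1.5]
finger_gap: 0.36
finger_force: 41.2
```

Request:
drive_tool([
  [[9.1,-14.6,0],0.87,-1],
  [[9.1,-14.6,0],0.87,-1],
  [[9.1,-14.6,0],0.87,-1],
  [[9.1,-14.6,0],0.87,-1],
  [[9.1,-14.6,0],0.87,-1],
  [[9.1,-14.6,0],0.87,-1],
  [[9.1,-14.6,0],0.87,-1],
  [[9.1,-14.6,0],0.87,-1],
])

```text
clock: 29.9
tcp_pos: [0.5881, -0.0274, 0.2043]
ee_rot: [0.685, 0.728, -0.001, -0.002]
wrist_force: [0.1, -0.1, -0.1]
finger_gap: 0.364
finger_force: 41.2
```

Request:
drive_tool([
  [[0,0,-4],0,-1],
  [[0,0,-8],0,-1],
  [[0,0,-10],0,-1],
  [[0,0,-10],0,-1],
  [[0,0,-10],0,-1],
])

```text
clock: 30.32
tcp_pos: [0.5873, -0.0265, 0.1048]
ee_rot: [0.686, 0.728, -0.002, -0.002]
wrist_force: [0.5, -0.6, 0.4]
finger_gap: 0.367
finger_force: 41.3
```

```bash
python3 -c "
from h import *
o=ctrl.observe(); im=grab('wrist'); save(im,'w6'); q=o['ee_rot']; print(o['tcp_pos'],2*np.arctan2(q[1],q[0]),o['finger_gap'])"
```

```text
[ 0.58731135 -0.02653895  0.10484636] 1.629392421945734 0.36683087719349394
```

Request:
drive_tool([
  [[0,0,-4],0,-1],
  [[0,0,-6.5],0,-1],
  [[0,0,-7.2],0,-1],
  [[0,0,-7.2],0,-1],
  [[0,0,-7.2],0,-1],
])

```text
clock: 30.78
tcp_pos: [0.5907, -0.0272, 0.0377]
ee_rot: [0.686, 0.728, 0.001, 0.002]
wrist_force: [-0.1, 0.4, -0.4]
finger_gap: 0.357
finger_force: 41.3
```

Request:
drive_tool([
  [[0,0,0],0,0],
  [[0,0,0],0,0],
  [[0,0,0],0,0],
  [[0,0,4],0,0],
  [[0,0,8],0,0],
  [[0,0,12],0,1],
  [[0,0,16],0,1],
  [[0,0,19],0,1],
])

```text
clock: 31.45
tcp_pos: [0.59, -0.0272, 0.231]
ee_rot: [0.686, 0.728, 0.002, 0.003]
wrist_force: [0.7, -0.6, 0.7]
finger_gap: 0.898
finger_force: 0.0
```

```bash
python3 inside.py w7
```

```text
blob 1439 x -57.0 53.0 y 49.0 95.0 z99 34.0 hsv [ 73.  65. 172.]
blob 2037 x 40.0 75.0 y -50.0 40.0 z99 50.0 hsv [ 18. 118. 161.]
blob 1844 x -89.0 -30.0 y -93.0 -33.0 z99 53.0 hsv [ 16. 164. 119.]
blob 1609 x -26.0 32.0 y -108.0 -53.0 z99 54.0 hsv [107. 238. 150.]
[ 0.59252381 -0.02756255  0.23806411]
```

View pics/w7.png

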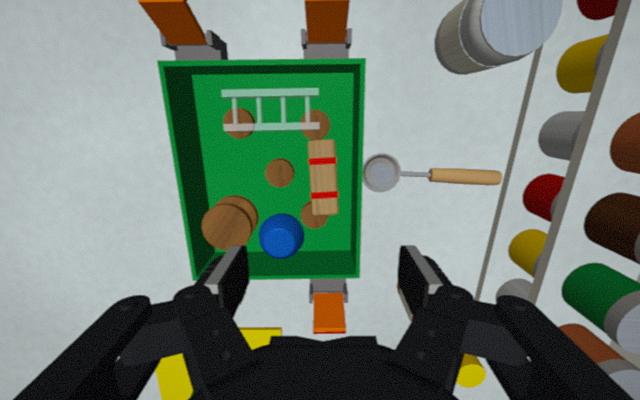

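All four toys are inside and every top is below 55 mm. The bar rests across the two far buttons. Now the lid.

Request:
drive_tool([
  [[-7,-18,0],-0.785,1],
  [[-7,-18,0],-0.785,1],
  [[-7,-18,0],-0.785,1],
  [[-7,-18,0],-0.785,1],
  [[-7,-18,0],-0.785,1],
  [[-7,-18,0],-0.785,1],
  [[-7,-18,0],-0.785,1],
  [[-7,-18,0],-0.785,1],
])

```text
clock: 32.17
tcp_pos: [0.5188, -0.208, 0.226]
ee_rot: [0.912, 0.409, 0.0, 0.001]
wrist_force: [-0.0, -0.6, -0.5]
finger_gap: 1.001
finger_force: 0.0
```

Request:
drive_tool([
  [[-7,-18,0],-0.785,0.2],
  [[-7,-18,0],-0.785,0.2],
  [[-7,-18,0],-0.785,0.2],
  [[-7,-18,0],-0.785,0.2],
  [[-7,-18,0],-0.785,0.2],
  [[-7,-18,0],-0.785,0.2],
  [[-7,-18,0],-0.785,0.2],
  [[-7,-18,0],-0.785,0.2],
])

```text
clock: 32.83
tcp_pos: [0.449, -0.3876, 0.2256]
ee_rot: [1.0, 0.03, 0.0, 0.0]
wrist_force: [-0.2, 0.7, 0.6]
finger_gap: 0.601
finger_force: 0.0
```

```bash
cat > lid.py <<'E'
from h import *
for cam in ['wrist','top']:
    im=grab(cam); hsv=cv2.cvtColor(im['img'],cv2.COLOR_RGB2HSV); C=cloud(im)
    box=(C[...,0]>.3)&(C[...,0]<.62)&(C[...,1]>-.55)&(C[...,1]<-.2)
    y=box&(cv2.inRange(hsv,(20,120,30),(35,255,255))>0)&(C[...,2]<.03)
    g=box&(cv2.inRange(hsv,(45,80,20),(85,255,255))>0)&(C[...,2]>.04)&(C[...,2]<.052)
    for n,m in (('plate',y),('handle',g)):
        q=(C[m][:,:2]*1000).astype(np.float32); print(cam,n,len(q),cv2.minAreaRect(q),np.median(C[m][:,2]))
o=ctrl.observe(); q=o['ee_rot']; print(o['tcp_pos'],2*np.arctan2(q[1],q[0]),o['wrist_force'])
E
python3 lid.py
```

```text
wrist plate 29204 ((449.6001892089844, -396.58428955078125), (199.3126983642578, 245.22962951660156), 3.4752378463745117) 0.01694397904648487
wrist handle 1067 ((450.5387268066406, -393.918212890625), (88.70242309570312, 15.454911231994629), 3.453857183456421) 0.04680640732362973
top plate 5753 ((450.2326354980469, -391.7261047363281), (197.65965270996094, 239.98684692382812), 3.382896661758423) 0.014283433939164314
top handle 222 ((449.10504150390625, -391.4232482910156), (85.4267807006836, 16.7528133392334), 3.593562364578247) 0.04405539677398146
[ 0.44939002 -0.38683854  0.22567087] 0.06307150085185305 [0.15184225 0.29019394 0.01381844]
```

Request:
drive_tool([
  [[0,-0.55,-4],0,0.2],
  [[0,-0.55,-8],0,0.2],
  [[0,-0.55,-12],0,0.2],
  [[0,-0.55,-16],0,0.2],
  [[0,-0.55,-19],0,0.2],
  [[0,-0.55,-20.3],0,0.2],
  [[0,-0.55,-20.3],0,0.2],
  [[0,-0.55,-20.3],0,0.2],
], grip_force=100)

```text
clock: 33.6
tcp_pos: [0.4497, -0.3926, 0.0231]
ee_rot: [1.0, 0.031, 0.0, 0.0]
wrist_force: [0.5, -0.3, 0.9]
finger_gap: 0.598
finger_force: 0.0
```

Request:
drive_tool([
  [[0,0,0],0,-1],
  [[0,0,0],0,-1],
  [[0,0,0],0,-1],
  [[0,0,0],0,-1],
  [[0,0,0],0,-1],
])

```text
clock: 34.02
tcp_pos: [0.4507, -0.3941, 0.0258]
ee_rot: [1.0, 0.03, 0.002, 0.002]
wrist_force: [0.6, 1.1, 6.7]
finger_gap: 0.188
finger_force: 99.8
```

Request:
drive_tool([
  [[0,0,1],0,-1],
  [[0,0,3],0,-1],
  [[0,0,6],0,-1],
  [[0,0,9],0,-1],
  [[0,0,13],0,-1],
  [[0,0,17],0,-1],
  [[0,0,20],0,-1],
  [[0,0,20],0,-1],
])

```text
clock: 34.68
tcp_pos: [0.4513, -0.3949, 0.2328]
ee_rot: [1.0, 0.03, 0.006, 0.006]
wrist_force: [0.2, -1.1, -0.4]
finger_gap: 0.184
finger_force: 99.0
```

```bash
cat > lid2.py <<'E'
from h import *
o=ctrl.observe(); t=o['tcp_pos']; q=o['ee_rot']; print(t,2*np.arctan2(q[1],q[0]),o['finger_gap'],o['wrist_force'])
for cam in ['wrist','top']:
    im=grab(cam); hsv=cv2.cvtColor(im['img'],cv2.COLOR_RGB2HSV); C=cloud(im)
    m=(cv2.inRange(hsv,(20,120,30),(35,255,255))>0)&(C[...,2]>t[2]-.04)&(C[...,2]<t[2]+.02)&(np.hypot(C[...,0]-t[0],C[...,1]-t[1])<.18)
    if m.sum()<50: continue
    Q=C[m]; n=np.linalg.lstsq(np.c_[Q[:,:2],np.ones(len(Q))],Q[:,2],rcond=None)[0]
    print(cam,m.sum(),cv2.minAreaRect((Q[:,:2]*1000).astype(np.float32)),'slopes',n[:2],'z@tcp',n[:2]@t[:2]+n[2]-t[2])
E
python3 lid2.py
```

```text
[ 0.45126433 -0.39492374  0.23280155] 0.06064323635213938 0.18418066152513807 [ 0.17545639 -1.11875817 -0.40410293]
wrist 100078 ((452.1629943847656, -395.30078125), (197.04351806640625, 242.1554718017578), 3.464517593383789) slopes [ 0.00752472 -0.01012472] z@tcp -0.008802262999059673
top 6774 ((450.47796630859375, -393.6983337402344), (198.47976684570312, 242.0079803466797), 3.3974831104278564) slopes [ 0.00316646 -0.00566325] z@tcp -0.015558394277664395
```

Request:
drive_tool([
  [[2,9,0],0.009,-1],
  [[4,18.4,0],0.009,-1],
  [[4,18.4,0],0.009,-1],
  [[4,18.4,0],0.009,-1],
  [[4,18.4,0],0.009,-1],
  [[4,18.4,0],0.009,-1],
  [[4,18.4,0],0.009,-1],
])

```text
clock: 35.37
tcp_pos: [0.4882, -0.207, 0.2198]
ee_rot: [0.999, 0.036, -0.002, -0.001]
wrist_force: [-0.5, -0.5, -1.9]
finger_gap: 0.186
finger_force: 98.9
```

Request:
drive_tool([
  [[2,9,0],0,-1],
  [[4.2,18.4,0],0,-1],
  [[4.2,18.4,0],0,-1],
  [[4.2,18.4,0],0,-1],
  [[4.2,18.4,0],0,-1],
  [[4.2,18.4,0],0,-1],
  [[4.2,18.4,0],0,-1],
  [[4.2,18.4,0],0,-1],
])

```text
clock: 36.03
tcp_pos: [0.5307, -0.0261, 0.2211]
ee_rot: [0.999, 0.034, -0.001, 0.0]
wrist_force: [0.3, -0.6, -2.2]
finger_gap: 0.19
finger_force: 99.0
```

Request:
drive_tool([
  [[0,0,-3],0,-1],
  [[0,0,-6],0,-1],
  [[0,0,-9],0,-1],
  [[0,0,-9],0,-1],
  [[0,0,-9],0,-1],
  [[0,0,-9],0,-1],
])

```text
clock: 36.53
tcp_pos: [0.5319, -0.026, 0.134]
ee_rot: [0.999, 0.034, 0.001, 0.0]
wrist_force: [0.2, -0.0, -1.2]
finger_gap: 0.184
finger_force: 99.1
```

```bash
python3 lid2.py
```

```text
[ 0.53194861 -0.0259665   0.13395887] 0.06764368267707711 0.1844240588107586 [ 0.24749317 -0.03176738 -1.23072316]
wrist 100203 ((533.472412109375, -27.52593994140625), (195.7812042236328, 281.71417236328125), 3.944521427154541) slopes [-0.00104921  0.00177786] z@tcp -0.008842873433953513
top 3544 ((531.5477905273438, -25.850631713867188), (199.04861450195312, 239.78550720214844), 3.696371555328369) slopes [0.00173731 0.00122753] z@tcp -0.01034249608775585
```

Request:
drive_tool([
  [[0.12,-0.12,0],0.004,-1],
  [[0.12,-0.12,-1],0.004,-1],
  [[0.12,-0.12,-2],0.004,-1],
  [[0.12,-0.12,-2.8],0.004,-1],
  [[0.12,-0.12,-3.5],0.004,-1],
  [[0.12,-0.12,-4],0.004,-1],
  [[0.12,-0.12,-4.2],0.004,-1],
  [[0.12,-0.12,-4.2],0.004,-1],
])

```text
clock: 37.3
tcp_pos: [0.5317, -0.0256, 0.0892]
ee_rot: [0.999, 0.037, -0.001, -0.0]
wrist_force: [0.1, 0.4, -2.5]
finger_gap: 0.187
finger_force: 99.1
```

Request:
drive_tool([
  [[0,0,-0.2],0,-1],
  [[0,0,-0.4],0,-1],
  [[0,0,-0.6],0,-1],
  [[0,0,-0.7],0,-1],
  [[0,0,-0.7],0,-1],
])

```text
clock: 37.72
tcp_pos: [0.5329, -0.0259, 0.0858]
ee_rot: [0.999, 0.037, 0.001, 0.0]
wrist_force: [-4.0, 0.9, 5.7]
finger_gap: 0.18
finger_force: 100.2
```

```bash
python3 lid2.py
```

```text
[ 0.53290214 -0.02587695  0.08575604] 0.07370735972317152 0.1797608046178272 [-3.95363101  0.88435598  5.68539576]
wrist 100243 ((533.85693359375, -29.4039306640625), (197.18621826171875, 275.8349304199219), 4.220385551452637) slopes [ 4.82552571e-05 -6.87265255e-04] z@tcp -0.008792328343273093
top 3304 ((531.9138793945312, -24.8499755859375), (200.13839721679688, 240.82484436035156), 4.3668036460876465) slopes [ 0.00084555 -0.00101336] z@tcp -0.011383289797449347
```

The lid is at its seated height. I release it, rise, and check it along with the clips and the oil bottle.

Request:
drive_tool([
  [[0,0,0.5],0,0],
  [[0,0,0.5],0,0],
  [[0,0,0.5],0,0],
  [[0,0,4],0,0],
  [[0,0,8],0,0],
  [[0,0,12],0,-1],
  [[0,0,15],0,-1],
  [[0,0,15],0,-1],
])

```text
clock: 38.48
tcp_pos: [0.5357, -0.0263, 0.2423]
ee_rot: [0.999, 0.037, 0.008, 0.002]
wrist_force: [0.8, -0.0, 0.8]
finger_gap: 0.082
finger_force: 0.0
```

Request:
drive_tool([
  [[-5,6,0],0,-1],
  [[-11,14,0],0,-1],
  [[-11,14,0],0,-1],
  [[-11,14,0],0,-1],
  [[-11,14,0],0,-1],
  [[-11,14,0],0,-1],
  [[-11,14,0],0,-1],
])

```text
clock: 39.07
tcp_pos: [0.4223, 0.1144, 0.2331]
ee_rot: [0.999, 0.038, 0.0, 0.0]
wrist_force: [1.0, 0.1, 1.2]
finger_gap: -0.003
finger_force: 0.0
```

Run:
```python
from h import *
im=grab('top'); save(im,'top5'); hsv=cv2.cvtColor(im['img'],cv2.COLOR_RGB2HSV); C=cloud(im)
m=(cv2.inRange(hsv,(20,120,30),(35,255,255))>0)&(C[...,2]>.05)&(C[...,2]<.1)&(C[...,1]>-.2)&(C[...,1]<.15)&(C[...,0]<.66)
Q=C[m]; n=np.linalg.lstsq(np.c_[Q[:,:2],np.ones(len(Q))],Q[:,2],rcond=None)[0]
print('lid',m.sum(),cv2.minAreaRect((Q[:,:2]*1000).astype(np.float32)),n[:2],np.percentile(Q[:,2],[5,50,95]))
u=C[95:140,370:410].reshape(-1,3); u=u[(u[:,2]>.03)&(u[:,2]<.2)]; print('oil',u.min(0),u.max(0)); t=u[u[:,2]>.13]; print(t.mean(0)); 
o=(cv2.inRange(hsv,(0,170,100),(15,255,255))>0)&(C[...,2]>.08)&(C[...,2]<.14)&(C[...,0]<.68)
nn,l,st,ce=cv2.connectedComponentsWithStats(o.astype(np.uint8))
for i in range(1,nn):
    if st[i,4]>10:
        q=C[l==i]; print('clip',ce[i].round(),st[i,4],q.min(0).round(3),q.max(0).round(3))
print(ctrl.observe()['tcp_pos'],ctrl.observe()['ee_rot'])
c=cv2.resize(im['img'][85:260,240:440,::-1],(800,700)[0:2],interpolation=cv2.INTER_CUBIC)[:600]; cv2.imwrite('pics/c5.png',c)
```

```text
lid 7425 ((531.5552368164062, -25.19806671142578), (200.29220581054688, 241.09310913085938), 4.394505023956299) [-0.00030339 -0.00025109] [0.07163047 0.07430868 0.07705768]
oil [ 0.70677963 -0.21550619  0.03044005] [ 0.76903143 -0.15301621  0.16217939]
[ 0.73695408 -0.18390271  0.15400186]
clip [144. 142.] 414 [0.618 0.381 0.104] [0.678 0.441 0.113]
clip [384. 164.] 97 [ 0.591 -0.171  0.083] [ 0.619 -0.154  0.128]
clip [261. 166.] 23 [0.584 0.123 0.117] [0.598 0.132 0.125]
clip [389. 216.] 120 [ 0.468 -0.183  0.082] [ 0.496 -0.162  0.126]
[0.42271358 0.1137764  0.23304417] [9.99321827e-01 3.68195030e-02 1.06798636e-04 4.44879750e-04]
```

View pics/c5.png

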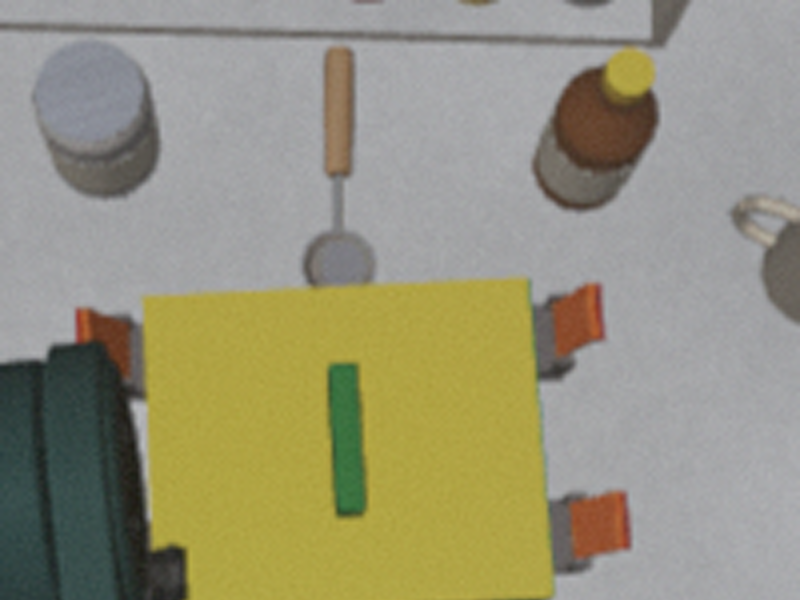

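The lid lies level and evenly over the chest, and all four clips are still open. First clip: near left.

Request:
drive_tool([
  [[3.5,4.7,0],0,-1],
  [[3.5,4.7,-2],0,-1],
  [[3.5,4.7,-6],0,-1],
  [[3.5,4.7,-10],0,-1],
  [[3.5,4.7,-12.8],0,-1],
  [[3.5,4.7,-12.8],0,-1],
  [[3.5,4.7,-12.8],0,-1],
])

```text
clock: 39.7
tcp_pos: [0.4569, 0.1598, 0.1035]
ee_rot: [0.999, 0.036, -0.002, 0.001]
wrist_force: [0.1, -0.5, 0.8]
finger_gap: 0.001
finger_force: 0.0
```

Request:
drive_tool([
  [[0.1,-2,0],0,-1],
  [[0.3,-4,0],0,-1],
  [[0.4,-5.5,0],0,-1],
  [[0.5,-7,0],0,-1],
  [[0.5,-7.7,0],0,-1],
  [[0.5,-7.7,0],0,-1],
])

```text
clock: 40.2
tcp_pos: [0.4647, 0.0828, 0.1084]
ee_rot: [0.999, 0.035, 0.003, 0.0]
wrist_force: [-0.4, -0.1, -0.1]
finger_gap: -0.0
finger_force: 0.0
```

Request:
drive_tool([
  [[0,-0.5,-0.5],0,-1],
  [[0.1,-1,-1],0,-1],
  [[0.1,-1,-1.3],0,-1],
  [[0.1,-1,-1.5],0,-1],
  [[0.1,-1,-1.5],0,-1],
  [[0.1,-1,-1.5],0,-1],
])

```text
clock: 40.7
tcp_pos: [0.4626, 0.0744, 0.0896]
ee_rot: [0.999, 0.037, -0.001, 0.0]
wrist_force: [-0.8, -0.4, -0.3]
finger_gap: 0.0
finger_force: 0.0
```

Request:
drive_tool([
  [[0,0,-0.3],0,-1],
  [[0,0,-0.3],0,-1],
  [[0,0,-0.3],0,-1],
  [[0,0,-0.3],0,-1],
])

```text
clock: 41.03
tcp_pos: [0.463, 0.0744, 0.0871]
ee_rot: [0.999, 0.037, -0.0, -0.0]
wrist_force: [0.1, -0.1, -1.0]
finger_gap: -0.002
finger_force: 0.0
```

Request:
drive_tool([
  [[0,0,-0.3],0,-1],
  [[0,0,-0.3],0,-1],
  [[0,0,-0.3],0,-1],
  [[0,0,-0.3],0,-1],
])

```text
clock: 41.37
tcp_pos: [0.4631, 0.0743, 0.0842]
ee_rot: [0.999, 0.037, -0.0, -0.0]
wrist_force: [0.5, 0.3, 0.5]
finger_gap: 0.0
finger_force: 0.0
```

Run:
```python
from h import *
print(ctrl.observe()['wrist_force'])
im=grab('wrist'); hsv=cv2.cvtColor(im['img'],cv2.COLOR_RGB2HSV); C=cloud(im)
o=(cv2.inRange(hsv,(0,150,60),(18,255,255))>0)
nn,l,st,ce=cv2.connectedComponentsWithStats(o.astype(np.uint8))
for i in range(1,nn):
    if st[i,4]>100: q=C[l==i]; print('clip',ce[i].round(),st[i,4],np.percentile(q,3,0).round(3),np.percentile(q,97,0).round(3))
save(im,'w8')
```

```text
[0.48470297 0.29150738 0.51048163]
clip [239.  10.] 1432 [0.567 0.106 0.087] [0.577 0.123 0.119]
clip [314. 238.] 2354 [0.451 0.057 0.082] [0.481 0.096 0.092]
```

View pics/w8.png

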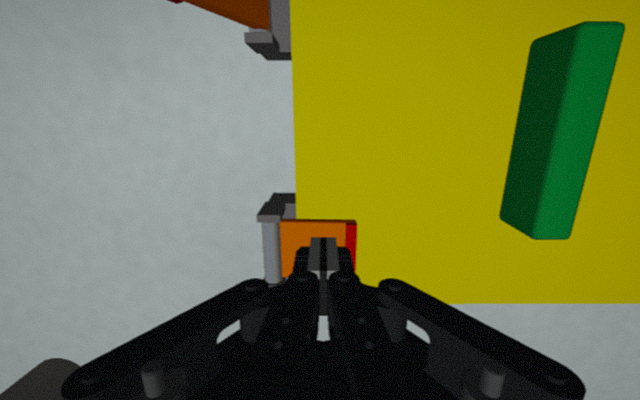

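The near-left clip now lies almost flat over the lid at (318,250). I press it home.

Request:
drive_tool([
  [[0,0,-0.2],0,-1],
  [[0,0,-0.3],0,-1],
  [[0,0,-0.3],0,-1],
  [[0,0,-0.3],0,-1],
])

```text
clock: 41.75
tcp_pos: [0.4634, 0.0742, 0.0824]
ee_rot: [0.999, 0.037, 0.0, 0.0]
wrist_force: [-2.4, -0.1, 5.7]
finger_gap: -0.004
finger_force: 2.9
```

Request:
drive_tool([
  [[0,0,-0.2],0,-1],
  [[0,0,-0.3],0,-1],
  [[0,0,-0.3],0,-1],
  [[0,0,-0.3],0,-1],
])

```text
clock: 42.08
tcp_pos: [0.4636, 0.0742, 0.0821]
ee_rot: [0.999, 0.037, 0.001, 0.0]
wrist_force: [-8.8, -1.2, 18.4]
finger_gap: -0.0
finger_force: 9.2
```

Firm stop at z 0.082. Now the clip diagonally across, far right.

Request:
drive_tool([
  [[0,0,4],0,-1],
  [[0,0,8],0,-1],
  [[0,0,12],0,-1],
  [[7,-14,12],0,-1],
  [[7,-14,12],0,-1],
  [[7,-14,12],0,-1],
  [[7,-14,12],0,-1],
  [[7,-14,12],0,-1],
])

```text
clock: 42.75
tcp_pos: [0.535, -0.0709, 0.1974]
ee_rot: [0.999, 0.034, 0.0, 0.001]
wrist_force: [0.0, 0.0, 0.3]
finger_gap: 0.003
finger_force: 0.0
```

Request:
drive_tool([
  [[7.4,-14.9,0],0,-1],
  [[7.4,-14.9,0],0,-1],
  [[7.4,-14.9,0],0,-1],
  [[7.4,-14.9,0],0,-1],
  [[7.4,-14.9,0],0,-1],
  [[7.4,-14.9,0],0,-1],
  [[7.4,-14.9,0],0,-1],
])

```text
clock: 43.33
tcp_pos: [0.607, -0.2141, 0.1975]
ee_rot: [0.999, 0.037, -0.001, -0.001]
wrist_force: [-0.8, -0.0, 0.4]
finger_gap: 0.001
finger_force: 0.0
```

```bash
cat > clips.py <<'E'
from h import *
ps=.07
o=ctrl.observe(); q=o['ee_rot']; print(o['tcp_pos'],2*np.arctan2(q[1],q[0]),o['clock'],o['joint_positions'].round(2))
for cam in ['top','wrist']:
    im=grab(cam); hsv=cv2.cvtColor(im['img'],cv2.COLOR_RGB2HSV); C=cloud(im); D=C-np.array([.533,-.027,0])
    X=D[...,0]*np.cos(ps)+D[...,1]*np.sin(ps); Y=-D[...,0]*np.sin(ps)+D[...,1]*np.cos(ps)
    m=(cv2.inRange(hsv,(0,150,60),(18,255,255))>0)&(abs(X)<.09)&(abs(Y)>.08)&(abs(Y)<.18)&(C[...,2]>.065)&(C[...,2]<.14)
    for n,sx,sy in [('NL',-1,1),('FR',1,-1),('NR',-1,-1),('FL',1,1)]:
        k=m&(X*sx>0)&(Y*sy>0)
        if k.sum()>8: print(cam,n,k.sum(),'|Y|',(np.percentile(abs(Y[k]),[3,97])*1000).round(),'z',(np.percentile(C[...,2][k],[3,50,97])*1000).round())
E
python3 clips.py
```

```text
[ 0.60701644 -0.21411108  0.19754345] 0.07357456055152488 43.3333 [-0.43  0.31  1.18  0.    1.66  1.07]
top NL 235 |Y| [ 89. 127.] z [77. 81. 85.]
top FR 139 |Y| [132. 148.] z [ 87. 112. 127.]
top FL 119 |Y| [134. 155.] z [ 92. 113. 125.]
wrist NL 1237 |Y| [ 87. 127.] z [79. 83. 87.]
wrist FR 612 |Y| [136. 152.] z [ 99. 127. 129.]
```

NL reads flat (z 0.081, lying over the lid). Far right now.

Request:
drive_tool([
  [[0.1,0,-3],0,-1],
  [[0.1,0,-6],0,-1],
  [[0.1,0,-9.2],0,-1],
  [[0.1,0,-9.2],0,-1],
  [[0.1,0,-9.2],0,-1],
])

```text
clock: 43.85
tcp_pos: [0.6067, -0.2128, 0.1048]
ee_rot: [0.999, 0.038, -0.002, -0.001]
wrist_force: [0.0, -0.1, 0.9]
finger_gap: 0.004
finger_force: 0.0
```

Request:
drive_tool([
  [[-0.1,2,0],0,-1],
  [[-0.3,4,0],0,-1],
  [[-0.4,5.5,0],0,-1],
  [[-0.5,7,0],0,-1],
  [[-0.5,7.7,0],0,-1],
  [[-0.5,7.7,0],0,-1],
])

```text
clock: 44.35
tcp_pos: [0.604, -0.1358, 0.1081]
ee_rot: [0.999, 0.038, 0.001, -0.0]
wrist_force: [0.6, 0.4, 0.5]
finger_gap: -0.002
finger_force: 0.1
```

Request:
drive_tool([
  [[0,0.5,-0.5],0,-1],
  [[-0.1,1,-1],0,-1],
  [[-0.1,1,-1.5],0,-1],
  [[-0.1,1,-1.8],0,-1],
  [[-0.1,1,-2.1],0,-1],
  [[-0.1,1,-2.1],0,-1],
])

```text
clock: 44.85
tcp_pos: [0.6016, -0.1277, 0.0838]
ee_rot: [0.999, 0.037, -0.001, -0.0]
wrist_force: [-0.2, 0.4, -0.6]
finger_gap: 0.003
finger_force: 0.0
```

Request:
drive_tool([
  [[0,0,-0.2],0,-1],
  [[0,0,-0.4],0,-1],
  [[0,0,-0.4],0,-1],
  [[0,0,-0.4],0,-1],
])

```text
clock: 45.18
tcp_pos: [0.602, -0.128, 0.0825]
ee_rot: [0.999, 0.037, -0.0, 0.0]
wrist_force: [-1.7, 1.0, 5.2]
finger_gap: -0.002
finger_force: 2.7
```

Request:
drive_tool([
  [[0,0,-0.3],0,-1],
  [[0,0,-0.3],0,-1],
  [[0,0,-0.3],0,-1],
])

```text
clock: 45.43
tcp_pos: [0.6022, -0.128, 0.0822]
ee_rot: [0.999, 0.037, 0.0, 0.0]
wrist_force: [-7.5, 2.3, 14.5]
finger_gap: -0.001
finger_force: 7.3
```

Request:
drive_tool([
  [[0,0,4],0,-1],
  [[0,0,8],0,-1],
  [[0,0,11],0,-1],
  [[-11.8,-9.5,11],0,-1],
  [[-11.8,-9.5,11],0,-1],
  [[-11.8,-9.5,11],0,-1],
  [[-11.8,-9.5,11],0,-1],
  [[-11.8,-9.5,11],0,-1],
])

```text
clock: 46.1
tcp_pos: [0.4807, -0.2259, 0.1884]
ee_rot: [0.999, 0.034, -0.001, 0.001]
wrist_force: [0.6, 0.0, 0.2]
finger_gap: -0.001
finger_force: 0.0
```

```bash
python3 clips.py
```

```text
[ 0.48067299 -0.225934    0.1883791 ] 0.06792548950829094 46.1 [-0.54  0.06  1.49 -0.    1.6   0.96]
top NL 236 |Y| [ 89. 127.] z [78. 81. 85.]
top FR 211 |Y| [ 90. 128.] z [78. 81. 85.]
top NR 173 |Y| [132. 153.] z [ 86. 109. 126.]
top FL 121 |Y| [134. 155.] z [ 92. 113. 124.]
wrist NL 434 |Y| [86. 98.] z [79. 83. 87.]
wrist FR 2623 |Y| [ 92. 130.] z [82. 84. 87.]
wrist NR 875 |Y| [135. 157.] z [ 93. 124. 127.]
```

Near left and far right are shut. Near right next.

Request:
drive_tool([
  [[0.2,0.1,-3],0,-1],
  [[0.2,0.1,-6],0,-1],
  [[0.2,0.1,-8.3],0,-1],
  [[0.2,0.1,-8.3],0,-1],
  [[0.2,0.1,-8.3],0,-1],
])

```text
clock: 46.62
tcp_pos: [0.4862, -0.2205, 0.1038]
ee_rot: [0.999, 0.038, -0.002, -0.001]
wrist_force: [-0.4, 0.1, 0.2]
finger_gap: 0.001
finger_force: 0.0
```

Request:
drive_tool([
  [[-0.1,2,0],0,-1],
  [[-0.3,4,0],0,-1],
  [[-0.4,5.5,0],0,-1],
  [[-0.5,7,0],0,-1],
  [[-0.5,7.8,0],0,-1],
  [[-0.5,7.8,0],0,-1],
])

```text
clock: 47.12
tcp_pos: [0.4831, -0.1428, 0.1079]
ee_rot: [0.999, 0.038, 0.002, 0.001]
wrist_force: [-0.5, 0.8, 0.7]
finger_gap: 0.004
finger_force: 0.1
```

Request:
drive_tool([
  [[0,0.5,-0.5],0,-1],
  [[-0.1,1,-1],0,-1],
  [[-0.1,1,-1.5],0,-1],
  [[-0.1,1,-1.8],0,-1],
  [[-0.1,1,-2.1],0,-1],
  [[-0.1,1,-2.1],0,-1],
])

```text
clock: 47.62
tcp_pos: [0.4796, -0.1337, 0.083]
ee_rot: [0.999, 0.037, -0.001, -0.001]
wrist_force: [-0.3, 0.5, 0.2]
finger_gap: -0.003
finger_force: 0.0
```

Request:
drive_tool([
  [[0,0,-0.2],0,-1],
  [[0,0,-0.4],0,-1],
  [[0,0,-0.4],0,-1],
  [[0,0,-0.4],0,-1],
])

```text
clock: 47.95
tcp_pos: [0.48, -0.1339, 0.0822]
ee_rot: [0.999, 0.037, -0.0, 0.0]
wrist_force: [-5.9, 1.1, 9.5]
finger_gap: -0.002
finger_force: 5.2
```

Request:
drive_tool([
  [[0,0,-0.2],0,-1],
  [[0,0,-0.2],0,-1],
  [[0,0,4],0,-1],
  [[0,0,8],0,-1],
  [[0,0,11],0,-1],
  [[5,15,11],0,-1],
  [[5,15,11],0,-1],
  [[5,15,11],0,-1],
])

```text
clock: 48.62
tcp_pos: [0.5204, -0.0149, 0.1913]
ee_rot: [0.999, 0.035, 0.001, 0.0]
wrist_force: [1.3, 0.2, 0.0]
finger_gap: -0.001
finger_force: 0.0
```

Request:
drive_tool([
  [[5.2,18,0],0,-1],
  [[5.2,18,0],0,-1],
  [[5.2,18,0],0,-1],
  [[5.2,18,0],0,-1],
  [[5.2,18,0],0,-1],
  [[5.2,18,0],0,-1],
  [[5.2,18,0],0,-1],
])

```text
clock: 49.2
tcp_pos: [0.5716, 0.1654, 0.1893]
ee_rot: [0.999, 0.038, -0.001, 0.001]
wrist_force: [-0.5, -0.1, -1.0]
finger_gap: 0.003
finger_force: 0.0
```

```bash
python3 clips.py
```

```text
[0.57158189 0.16544803 0.1893427 ] 0.07560697645977674 49.2 [ 0.19  0.2   1.33 -0.    1.62  1.68]
top NL 238 |Y| [ 89. 127.] z [78. 81. 85.]
top FR 211 |Y| [ 90. 128.] z [78. 81. 86.]
top NR 228 |Y| [ 90. 128.] z [76. 81. 85.]
top FL 146 |Y| [132. 155.] z [ 87. 112. 124.]
wrist FR 412 |Y| [89. 95.] z [79. 84. 88.]
wrist NR 1348 |Y| [ 90. 130.] z [80. 84. 87.]
wrist FL 1012 |Y| [131. 156.] z [ 89. 122. 127.]
```

Request:
drive_tool([
  [[1,0.4,0],0,-1],
  [[1,0.4,-3],0,-1],
  [[1,0.4,-6],0,-1],
  [[1,0.4,-8.4],0,-1],
  [[1,0.4,-8.4],0,-1],
  [[1,0.4,-8.4],0,-1],
])

```text
clock: 49.8
tcp_pos: [0.5807, 0.167, 0.105]
ee_rot: [0.999, 0.036, -0.002, 0.001]
wrist_force: [1.2, 0.9, 0.6]
finger_gap: -0.0
finger_force: 0.0
```

Request:
drive_tool([
  [[0.1,-2,0],0,-1],
  [[0.3,-4,0],0,-1],
  [[0.4,-5.5,0],0,-1],
  [[0.5,-7,0],0,-1],
  [[0.5,-7.7,0],0,-1],
  [[0.5,-7.7,0],0,-1],
])

```text
clock: 50.3
tcp_pos: [0.5883, 0.09, 0.1093]
ee_rot: [0.999, 0.035, 0.002, 0.0]
wrist_force: [0.4, -0.6, 0.3]
finger_gap: 0.001
finger_force: 0.0
```

Request:
drive_tool([
  [[0,-0.5,-0.5],0,-1],
  [[0.1,-1,-1],0,-1],
  [[0.1,-1,-1.5],0,-1],
  [[0.1,-1,-1.8],0,-1],
  [[0.1,-1,-2.1],0,-1],
  [[0.1,-1,-2.1],0,-1],
])

```text
clock: 50.8
tcp_pos: [0.5872, 0.0819, 0.084]
ee_rot: [0.999, 0.037, -0.001, 0.0]
wrist_force: [-0.4, -0.4, -0.9]
finger_gap: 0.0
finger_force: 0.0
```

Request:
drive_tool([
  [[0,0,-0.2],0,-1],
  [[0,0,-0.4],0,-1],
  [[0,0,-0.5],0,-1],
  [[0,0,-0.5],0,-1],
])

```text
clock: 51.13
tcp_pos: [0.5875, 0.082, 0.0823]
ee_rot: [0.999, 0.037, -0.0, 0.0]
wrist_force: [-5.0, -1.3, 9.4]
finger_gap: -0.001
finger_force: 4.7
```

Request:
drive_tool([
  [[0,0,4],0,-1],
  [[0,0,8],0,-1],
  [[0,0,12],0,-1],
  [[-6,2,16],0,-1],
  [[-14,4,16],0,-1],
  [[-14,4,16],0,-1],
  [[-14,4,16],0,-1],
  [[-14,4,16],0,-1],
])

```text
clock: 51.8
tcp_pos: [0.4441, 0.1235, 0.2422]
ee_rot: [0.999, 0.038, 0.001, -0.001]
wrist_force: [0.5, 1.1, 0.9]
finger_gap: 0.002
finger_force: 0.0
```

```bash
python3 clips.py; python3 meas.py | grep -E 'bowl|lid'; python3 -c "
from h import *
im=grab('scene'); save(im,'scene9')"
```

```text
[0.44410037 0.123468   0.24222509] 0.07686442761567075 51.8 [ 0.15 -0.12  1.55  0.    1.71  1.64]
top NL 185 |Y| [ 89. 126.] z [78. 81. 85.]
top FR 213 |Y| [ 90. 128.] z [78. 81. 85.]
top NR 228 |Y| [ 90. 128.] z [76. 81. 85.]
top FL 227 |Y| [ 89. 128.] z [78. 81. 85.]
wrist NL 1223 |Y| [ 89. 127.] z [82. 84. 87.]
wrist FR 1881 |Y| [ 90. 130.] z [81. 84. 87.]
wrist NR 1312 |Y| [ 90. 130.] z [82. 84. 87.]
wrist FL 1747 |Y| [ 89. 128.] z [82. 84. 87.]
bowl ctr 673 277 size 73 128 ang 8.8 zmed 41 zmax 45
```

View pics/scene9.png

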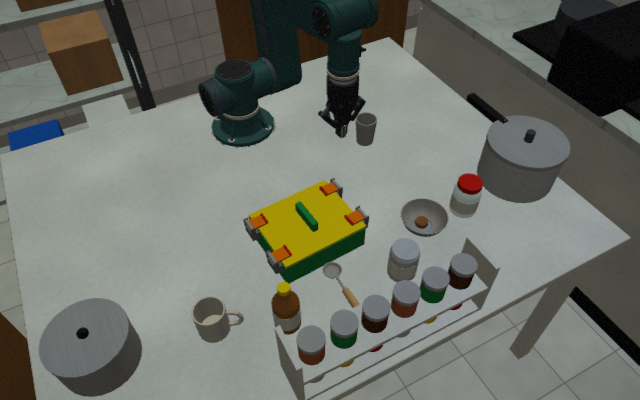

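The final view shows the lid seated with all four clips flat, the button in the bowl at (422,221), and the bystanders undisturbed.

```bash
python3 -c "
from station import ctrl
print(ctrl.hand_in())"
```

```text
the job is handed in; nothing more can be done
None
```

The job is done and handed in at about 52 s on the robot's clock: the loose near-right button is in the steel bowl, all four toys are in the chest, the lid is fully down, and the clips were shut near left, far right, near right, far left; no verdict came back.

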